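# Open the service panel of a bench sample reader

## Robot

A 6-joint arm with a two-finger parallel gripper is mounted at the origin on the work surface. World frame = base frame: x ahead of the robot, y to its left, z up, the work surface at z = 0. Lengths are in m, angles in rad, forces in N, time in s.
With the tool pointing down it reaches from about 0.25 to 0.775 m from the base axis. Payload 4 kg.
Tool frame: the origin (TCP) lies on the centre line of the jaws, within the pads' length; the fingertips stand 19 mm ahead of it and the grasp point (between the pads) is the TCP; x points along the fingers, z is the direction in which the jaws open and shut, and the axes are right-handed (so a half turn about x gives the same grasp; the last joint's range is limited). The gripper opens to 94 mm and grips with 3 to 60 N. Pads are 16 mm wide; open, the fingers measure 119 mm over their backs; the gripper's body (75 mm by 177 mm) begins 78 mm behind the grasp point.
Start: joints at [-1.212, 0.087, 1.371, -0, 1.684, -0.103], TCP at [0.245, -0.492, 0.225] pointing down, gripper open.
Joint ranges: [-3.1, 3.1], [-0.76, 2.03], [0.27, 2.55], [-1.08, 4.22], [0.17, 2.65], [-2.57, 2.57]. Speed limits (rad/s): [2.79, 2.79, 3.14, 3.14, 3.14, 3.14].

## Interface

Orientations are given as [roll, pitch, yaw] about the fixed x, y, z axes, in that order (R = Rz(yaw) Ry(pitch) Rx(roll)).
In Python, from bench import robot, snapshot, camera_params gives the robot as it stands.
- The arm moves only by the tool step_arm, never from a script. Its argument "motion" is text: rows parted by semicolons, each of 7 numbers parted by spaces: the opening in per cent of the stroke, from 0 (shut) to 100 (fully open), then the shift along the tool's x, y, z in cm, then the turn, a rotation vector about the tool's x, y, z in rad. A call has 1 to 20 rows; each row shifts and turns the commanded pose from where the row before left it, along the tool's axes as they then stand; what a row does not reach is not made up. A row lasts 1/12 s, in which the tool goes at most 41.7 mm and 7.16 degrees, less where a joint would pass 70% of its speed; a pose out of reach is approached as far as the arm can. A call with a gripper value outside its range is refused whole. The fingers move at their own pace and stop on an object; the grip force is fixed at half the most. Time passes only in rows, so rows that do not move let the fingers close. It gives the time, the measured TCP pose, the force and the opening at its end, in the units of the state.
- robot.get_obs(): the state, without advancing time (a new reading comes with each control period).
- snapshot(name): name is "side" or "top" or "wrist"; returns the picture (420x560x3 uint8, red, green, blue); there is no depth.
- camera_params(name): a dict with "fx", "fy", "cx", "cy" (pixels), "R" (3x3) and "t" (3): a world point X has camera coordinates R X + t. Camera axes: x right, y down, z forward; pixel columns grow to the right and rows downward; lengths in m; the calibration is good to about 2 mm. The wrist camera is an equidistant fisheye: a pixel r from the principal point sees the ray r / f radians off the axis. A picture is of the moment at which its call begins: read the wrist's pose just before it. camera_params takes no time and is no camera call; for the wrist camera it gives the pose at the moment of the call.
- robot.close_job(): hands the job in, once; it reports no verdict.
The state is a dict: "time": time; "joint_positions": joint angles; "qvel": joint speeds; "joint_torque": joint torques, N m; "tool_pos": TCP position; "ee_rot": TCP orientation; "wrist_force": force on the tool from outside, world axes, zero at the start; "wrist_torque": the same for the moment, N m; "width": finger opening in m.
Only numpy, scipy, OpenCV 4.12 (cv2) and the standard library are available. Lean on these libraries where they do the work, as an engineer would, in place of code of your own. Each camera call takes 0.05 s, during which the arm holds its last target.

## Task

Take the square-handled slotted screwdriver from its rack and use it to turn both slotted cam fasteners on the sample reader's sloping face a full quarter-turn anticlockwise, so that their ears clear the access panel. Put the screwdriver back upright in the opening of the rack it came from, then lift the panel off by its fin and lay it down flat, fin up, in the middle of the dark rubber mat, without dropping it. Turn the cams only with the screwdriver, do not move the panel before both are open, and leave everything else on the bench where it stands.

Things in the scene. Friction and masses are not known exactly. Their poses are not given: they have to be found in the camera images.
- reader: White bench sample reader, 240 mm wide, fixed. Origin on the bench under the centre of its sloping service face; z up, x to its back (away from the robot), y to its left. The face (210 mm up the slope, 240 wide) is tilted 0.45 rad about y, rising to +x, facing the robot. Behind it, x = 90 to 260 mm, is a flat housing top 156 mm high. A ledge and corner tabs 8 mm high stop the panel's lower edge.
- cam_left (a joint): Turn of the left cam (reader's +y side), rad: 0 = ear straight over the panel (locked), 1.571 = open stop; grows anticlockwise seen looking down onto the sloping face. Starts anywhere from 0 to 0.25. The ear clears the panel from about 1.05; a full quarter-turn counts from 1.25. Drag 0.06 N m; it stays where it is left.
- cam_right (a joint): The same for the right cam (reader's -y side); it too opens anticlockwise.
- cam_left_slot (a point): Centre of the top of the left cam's steel head, on its axis, 19 mm above the sloping face; turns with the cam. z = axis, out of the face; x = along the slot and, to +x, the ear. Head 33 mm across; the slot crosses it fully, 7 mm wide, 8.5 deep. Ear 14 mm wide, reaching 35 mm from the axis, 6.5 to 10.5 mm above the face. Axis 90 mm left of the face's centre line, 10 mm up the slope from its centre.
- cam_right_slot (a point): The same for the right cam, 90 mm right of the face's centre line.
- panel: Loose aluminium access panel, 140 (x) x 130 (y) x 5 mm, about 0.28 kg, lying on the sloping face. Origin at the centre of its underside, z out of its upper side, x up the slope. In its middle stands a grey plastic fin, 12 mm thick (x), 60 mm long (y), rising 32 mm above the panel's upper side.
- panel_fin (a point): Point in the middle of the panel's fin, 25 mm above the panel's underside (20 mm above its upper side, 12 mm below the fin's top); axes as the panel's.
- driver: Slotted screwdriver, 0.14 kg, standing in the rack blade down. Origin on its axis at the underside of the hand guard; z to the handle end, x along the blade's width. Square black handle 26 x 26 mm, sides along x and y, z = 6 to 76 mm; round guard 44 mm across, z = 0 to 6; shaft 10 mm thick; blade 18 mm wide (x), 3.5 thick (y), z = -58 to -70 mm, last 4 mm only 2 thick; tip at z = -74 mm.
- rack: White plastic driver rack, fixed, 190 (x) x 74 (y) x 90 mm high, origin at the centre of its underside, z up. Its top has two square openings of 30 mm, 52 mm either side of the middle along x; drivers hang in them, guards resting on the top. It and the mat may stand on either side of the robot.
- rack_opening (a point): Centre of the slotted driver's opening, in the rack's top (90 mm up), at x = -52 mm in the rack's frame. The driver's origin lies here when put away, at any turn and up to a few mm off centre.
- mat: Dark rubber mat, fixed flat on the bench, 190 x 190 x 3 mm, origin at the centre of its underside.
- face (a point): Centre of the reader's sloping face, 110 mm above the reader's origin; axes as the reader's.
- round_driver: Bystander: driver with a round waisted black handle, guard (44 mm across) at the origin, 57 mm above and 60 mm below it, in the rack's other opening. Leave it.
- reagent: Bystander: amber bottle, 60 mm across, 130 high, origin under its base.
- jar: Bystander: white jar with lid, 64 mm across, 75 high, origin under its base.
- dish: Bystander: clear lidded dish, 90 mm across, 18 high, origin under its base.
- beaker: Bystander: glass beaker, 68 mm across, 85 high, origin under its base.
- tube_rack: Bystander: grey rack, 110 (x) x 200 (y) mm, with capped tubes to 108 mm high, origin under its base.
- tweezers: Bystander: steel tweezers, 130 mm long (x), 8 mm high, lying flat, origin under the middle.
- cam_left_base: The reader's left cam with its thin fixed collar; origin on the cam's axis in the plane of the sloping face, z out of the face, x up the slope (does not turn).
- cam_right_base: The reader's right cam with its thin fixed collar; origin on the cam's axis in the plane of the sloping face, z out of the face, x up the slope (does not turn).

How it is judged:
By the outcome, as a careful person would: the job done as asked, in the order asked, and still so for the second after the job is handed in, with the robot touching nothing.
It also fails if it takes over 72 s, if anything falls off the work surface, if the arm or the gripper's body presses on something with over 40 N, if the wrist force passes 120 N, or if a joint passes its speed limit or range.

## Working session

There is one attempt and no reset: what is moved stays moved. The work goes in short steps, Python scripts to look and compute and a tool call to move; the robot and the scene stay as the last step left them, time stands still between calls to the robot, and variables do not carry over. Pictures are saved under pics/ and viewed, and the job is handed in when it is done.

Besides the shell and the picture viewer there is one more tool, called as name(argument=value, ...) on one line, values as JSON. step_arm: Moves the arm, as the interface text tells. Its arguments: {"type":"object","properties":{"motion":{"type":"string"}},"required":["motion"]}

```bash
ls; mkdir -p pics
python3 - <<'E'
from bench import robot, snapshot, camera_params
import cv2
print(robot.get_obs())
for n in ["side","top","wrist"]:
    p=camera_params(n); print(n,p)
    cv2.imwrite(f"pics/{n}0.png",cv2.cvtColor(snapshot(n),cv2.COLOR_RGB2BGR))
E
```

```text
pics
{'time': 0.0, 'joint_positions': array([-1.21206930e+00,  8.79493449e-02,  1.37222671e+00, -9.47987642e-06,
        1.68361063e+00, -1.03109684e-01]), 'qvel': array([ 1.69211156e-04,  3.66212648e-04,  4.32446115e-04, -8.97373100e-07,
       -8.12318045e-04, -1.79792367e-03]), 'joint_torque': array([-1.07767995e-03, -3.40182602e+01, -3.02427042e+01,  7.16873445e-02,
        3.30098625e-02, -1.60312970e-04]), 'tool_pos': array([ 0.2448863 , -0.4919101 ,  0.22332121]), 'ee_rot': array([3.04277728, 1.56860227, 1.93381661]), 'wrist_force': array([0.54918403, 0.17183286, 0.2010433 ]), 'wrist_torque': array([ 0.03082544,  0.04338406, -0.00951838]), 'width': 0.09407093263305125}
side {'fx': 410.85310370992994, 'fy': 410.85310370992994, 'cx': 274.3075168788339, 'cy': 210.81121551452648, 'R': array([[-0.83631065, -0.54808408, -0.01372338],
       [-0.38151642,  0.59975998, -0.70337272],
       [ 0.39373813, -0.5830024 , -0.71068874]]), 't': array([0.48105965, 0.29194515, 0.9746154 ])}
top {'fx': 386.6590395000701, 'fy': 386.6590395000701, 'cx': 280.4328780372218, 'cy': 210.9740128304354, 'R': array([[-0.00772333, -0.99993706,  0.00813787],
       [-0.99544251,  0.00691455, -0.09511253],
       [ 0.09505028, -0.00883537, -0.99543326]]), 't': array([-0.01298193,  0.54872514,  1.04539619])}
wrist {'fx': 325.19226210127806, 'fy': 325.19226210127806, 'cx': 282.5079142002385, 'cy': 203.3878075382779, 'R': array([[ 0.44566224, -0.89519625, -0.00297199],
       [-0.85901463, -0.42857933,  0.28002433],
       [-0.25195047, -0.12224329, -0.9599883 ]]), 't': array([-0.54984667, -0.02957583,  0.39281635])}
```

View pics/top0.png

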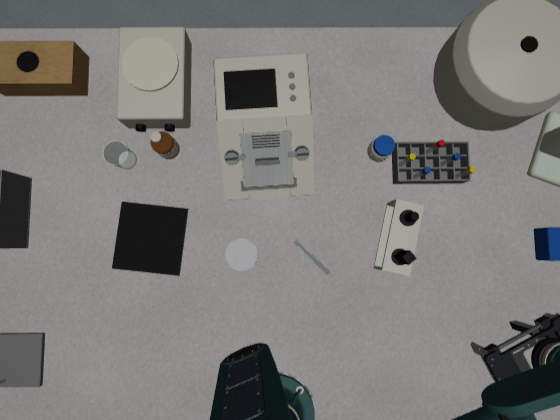

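View pics/side0.png

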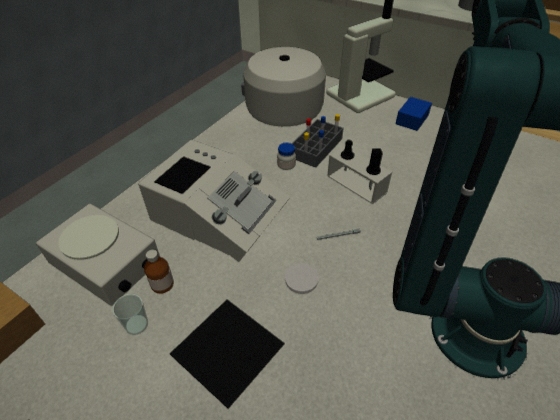

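View pics/wrist0.png

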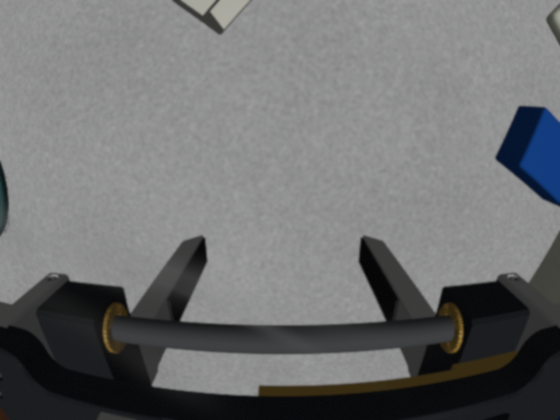

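```bash
cat > h.py <<'E'
from bench import robot, snapshot, camera_params
import cv2, numpy as np
from scipy.spatial.transform import Rotation as Rot
def grab(n,name):
    im=cv2.cvtColor(snapshot(n),cv2.COLOR_RGB2BGR); cv2.imwrite(f"pics/{name}.png",im); return im
def crop(im,x0,y0,x1,y1,k,name):
    c=cv2.resize(im[y0:y1,x0:x1],None,fx=k,fy=k,interpolation=cv2.INTER_CUBIC); cv2.imwrite(f"pics/{name}.png",c)
def proj(p,X):
    X=np.atleast_2d(X); c=X@p["R"].T+p["t"]
    return np.c_[p["fx"]*c[:,0]/c[:,2]+p["cx"],p["fy"]*c[:,1]/c[:,2]+p["cy"]]
def projw(p,X):
    X=np.atleast_2d(X); c=X@p["R"].T+p["t"]
    th=np.arctan2(np.hypot(c[:,0],c[:,1]),c[:,2]); ph=np.arctan2(c[:,1],c[:,0])
    return np.c_[p["fx"]*th*np.cos(ph)+p["cx"],p["fy"]*th*np.sin(ph)+p["cy"]]
def ray(p,uv,wrist=False):
    uv=np.atleast_2d(np.array(uv,float)); a=(uv-[p["cx"],p["cy"]])/p["fx"]
    if wrist:
        r=np.linalg.norm(a,axis=1,keepdims=True); d=np.c_[np.sin(r)*a/np.maximum(r,1e-9),np.cos(r)]
    else: d=np.c_[a,np.ones(len(a))]
    return -p["R"].T@p["t"], d@p["R"]
def onz(p,uv,z,wrist=False):
    o,d=ray(p,uv,wrist); s=(z-o[2])/d[:,2]; return o+d*s[:,None]
E
python3 - <<'E'
import cv2
from h import crop
t=cv2.imread("pics/top0.png"); s=cv2.imread("pics/side0.png")
crop(t,205,45,325,210,4.5 and 3.6,"t_reader"); crop(t,360,190,440,285,6,"t_rack"); crop(t,100,190,200,285,6,"t_mat")
crop(s,130,140,300,265,4.5,"s_reader"); crop(s,315,130,405,210,6,"s_rack")
E
```

```text
(no output)
```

View pics/t_reader.png

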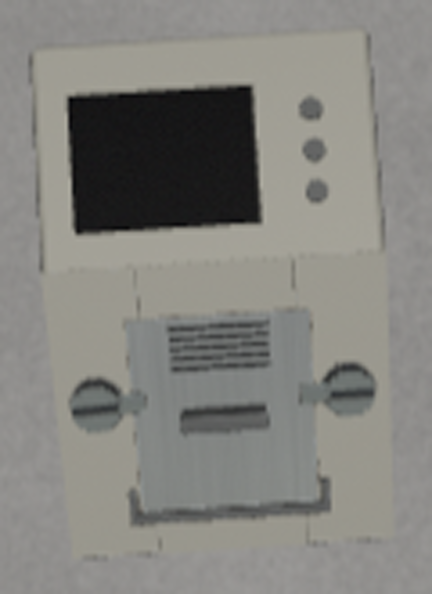

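View pics/t_rack.png

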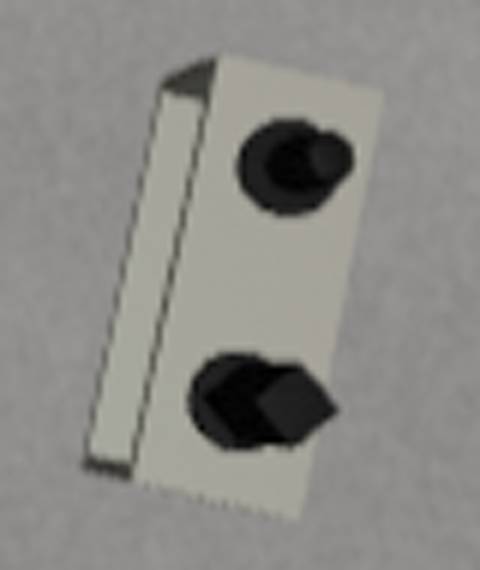

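View pics/s_reader.png

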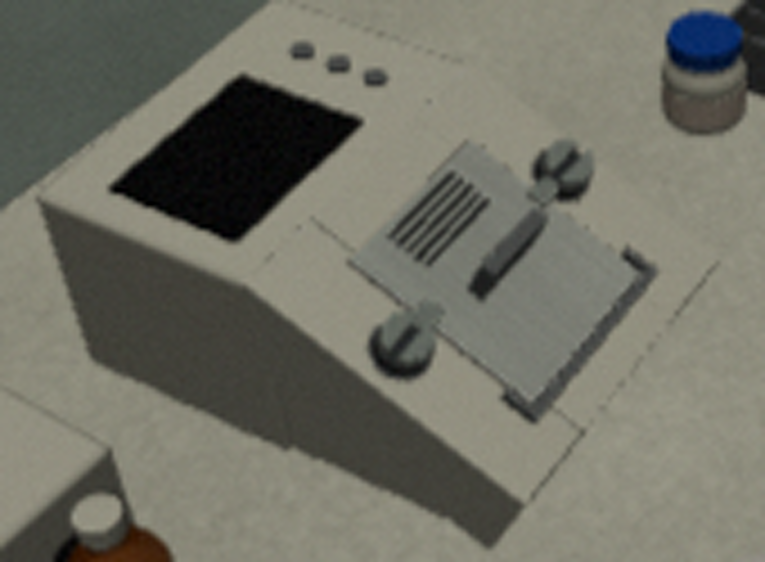

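View pics/s_rack.png

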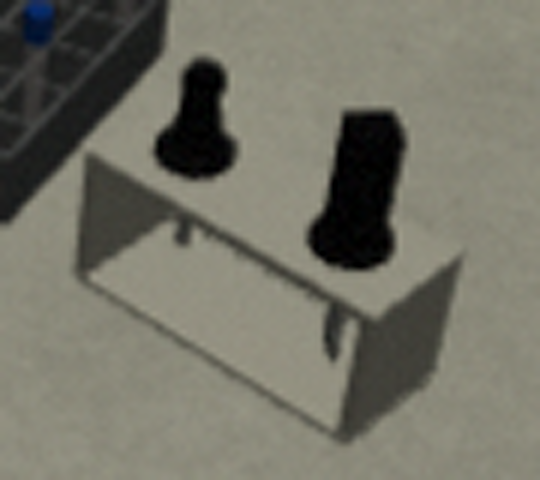

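View pics/t_mat.png

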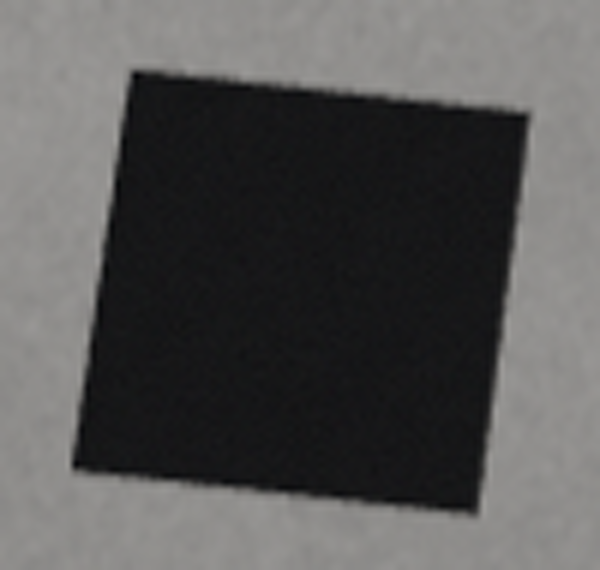

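```bash
cat > fit.py <<'E'
from h import *
from scipy.optimize import least_squares
T=camera_params("top"); S=camera_params("side")
def tp(u,v,x0,y0,k): return (u/k+x0-.0,v/k+y0-.0)
def fit(obs,x0,zfix=0):
    def res(q):
        R=Rot.from_euler("z",q[2]).as_matrix(); r=[]
        for cam,P,uv in obs:
            r+=list((proj(cam,R@np.array(P)+[q[0],q[1],zfix])[0]-uv))
        return np.array(r)
    s=least_squares(res,x0,loss="soft_l1"); return s.x,res(s.x).reshape(-1,2)
E
python3 - <<'E'
from fit import *
np.set_printoptions(precision=4,suppress=True)
print("cams",-T["R"].T@T["t"],-S["R"].T@S["t"])
t=lambda u,v:tp(u,v,205,45,3.6); s=lambda u,v:tp(u,v,130,140,4.5)
c=np.cos(.45);sn=np.sin(.45)
F=lambda a,y,h=0:(a*c-h*sn,y,.110+a*sn+h*c)
obs=[(T,(.26,.12,.156),t(33,52)),(T,(.26,-.12,.156),t(368,33)),(T,F(.105,.12),t(43,272)),(T,F(.105,-.12),t(386,250)),
(T,F(-.105,.12),t(75,556)),(T,F(-.105,-.12),t(393,541)),(T,F(.01,.09,.019),t(97,404)),(T,F(.01,-.09,.019),t(349,389)),
(S,(.26,.12,.156),s(40,198)),(S,F(.105,.12),s(245,287)),(S,F(-.105,.12),s(522,503)),(S,F(-.105,-.12),s(718,262)),
(S,F(.01,.09,.019),s(404,337)),(S,F(.01,-.09,.019),s(563,163))]
q,r=fit(obs,[.65,.03,0]);print("reader",q);print(r)
q2,_=fit(obs[:8],[.65,.03,0]);q3,_=fit(obs[8:],[.65,.03,0]);print(q2,q3)
t=lambda u,v:tp(u,v,360,190,6); s=lambda u,v:tp(u,v,315,130,6)
obs=[(T,(.095,.037,.09),t(219,55)),(T,(.095,-.037,.09),t(384,92)),(T,(-.095,.037,.09),t(133,483)),(T,(-.095,-.037,.09),t(298,520)),
(S,(-.095,.037,.09),s(378,320)),(S,(.095,.037,.09),s(88,152)),(S,(-.095,-.037,.09),s(462,254)),(S,(-.095,.037,0),s(345,440)),(S,(.095,.037,0),s(80,272))]
q,r=fit(obs,[.45,-.3,0]);print("rack",q);print(r)
R=Rot.from_euler("z",q[2]).as_matrix();print("openings",R@[-.052,0,.09]+[q[0],q[1],0],R@[.052,0,.09]+[q[0],q[1],0])
# driver guard & handle top
print("guard top",onz(T,t(240,402),.096),"hand top corners",onz(T,[t(290,360),t(336,408),t(290,446),t(254,403)],.166))
print("hand side",onz(S,[s(344,112),s(372,135),s(404,145)],.166), "guard", onz(S,s(351,240),.096))
t=lambda u,v:tp(u,v,100,190,6)
m=[(T,(.095,.095,.003),t(131,71)),(T,(.095,-.095,.003),t(529,113)),(T,(-.095,.095,.003),t(73,469)),(T,(-.095,-.095,.003),t(479,514))]
m+=[(S,(.095,.095,.003),(171,351)),(S,(.095,-.095,.003),(230,301)),(S,(-.095,-.095,.003),(284,344)),(S,(-.095,.095,.003),(229,403))]
q,r=fit(m,[.45,.3,0]);print("mat",q);print(r)
E
```

```text
cams [ 0.4468 -0.0075  1.0929] [0.13   0.6568 0.9046]
reader [0.6756 0.0179 0.054 ]
[[-1.238  -2.6558]
 [ 0.4074 -2.5875]
 [-0.9898 -0.113 ]
 [-0.076   0.4852]
 [-1.2478  0.8406]
 [-0.1875 -0.375 ]
 [-0.9018  1.7356]
 [ 0.1117  1.7314]
 [-1.7631 -2.4065]
 [-0.5263 -1.7934]
 [ 0.4238 -0.2073]
 [ 0.6679 -1.4352]
 [ 0.8752 -1.0739]
 [ 1.6052 -1.1338]]
[0.6761 0.0164 0.0553] [0.6741 0.0222 0.0622]
rack [ 0.4704 -0.3342 -0.2379]
[[-0.0448  0.0218]
 [ 0.1011  0.2864]
 [-0.4638  0.0233]
 [ 0.166   0.4775]
 [-0.4395 -0.8471]
 [-0.1673 -0.9574]
 [ 0.3093 -0.964 ]
 [ 0.3259  0.7569]
 [-1.0141  0.4038]]
openings [ 0.4198 -0.3219  0.09  ] [ 0.5209 -0.3465  0.09  ]
guard top [[ 0.4211 -0.3225  0.096 ]] hand top corners [[ 0.4394 -0.3209  0.166 ]
 [ 0.4202 -0.3385  0.166 ]
 [ 0.4054 -0.3196  0.166 ]
 [ 0.4225 -0.3059  0.166 ]]
hand side [[ 0.4362 -0.3212  0.166 ]
 [ 0.4171 -0.3113  0.166 ]
 [ 0.4009 -0.3121  0.166 ]] guard [[ 0.4183 -0.316   0.096 ]]
mat [ 0.4756  0.347  -0.1239]
[[ 0.6146 -0.5838]
 [ 0.9383  0.2175]
 [-0.298   0.436 ]
 [-0.1893  0.9043]
 [-0.7072  0.4577]
 [-1.7099 -3.6799]
 [ 1.822  -2.1198]
 [-0.3731  3.7303]]
```

```bash
cat >> h.py <<'E'
np.set_printoptions(precision=4,suppress=True)
def pose():
    o=robot.get_obs(); return o["tool_pos"],Rot.from_euler("xyz",o["ee_rot"]).as_matrix(),o
def delta(P,R,P2,R2):
    "shift in tool cm, rotvec in tool axes (do rotation before or after; shift given in start axes)"
    return (R.T@(np.array(P2)-P))*100, Rot.from_matrix(R.T@R2).as_rotvec(), (R2.T@(np.array(P2)-P))*100
def down(a,tilt=0,az=0):
    "tool x pointing down (tilted), jaw z along angle a"
    x=np.array([np.sin(tilt)*np.cos(az),np.sin(tilt)*np.sin(az),-np.cos(tilt)])
    z=np.array([np.cos(a),np.sin(a),0]); z=z-x*(z@x); z/=np.linalg.norm(z)
    return np.c_[x,np.cross(z,x),z]
E
python3 - <<'E'
from h import *
P,R,o=pose(); print(P);print(R); print(o["joint_positions"],o["time"])
zang=np.arctan2(R[1,2],R[0,2]);print("zang",zang)
for a in (0.73,0.73-np.pi/2,.73+np.pi/2,.73-np.pi):
    print(a,*delta(P,R,[.421,-.3215,.225],down(a)))
E
```

```text
[ 0.2449 -0.492   0.2236]
[[-0.0006  0.8953  0.4455]
 [ 0.0016  0.4455 -0.8953]
 [-1.      0.0002 -0.0017]]
[-1.2121  0.0878  1.3719  0.      1.6836 -0.1031] 0.15
zang -1.1090087102389157
0.73 [-0.1254 23.3616 -7.4217] [-1.839  -0.001  -0.0017] [-0.1428  0.9651 24.4931]
-0.8407963267948966 [-0.1254 23.3616 -7.4217] [-0.2682 -0.0017 -0.0004] [-0.1428 24.4931 -0.9651]
2.3007963267948965 [-0.1254 23.3616 -7.4217] [ 2.8734 -0.0006  0.0024] [ -0.1428 -24.4931   0.9651]
-2.411592653589793 [-0.1254 23.3616 -7.4217] [ 1.3026 -0.0016  0.0009] [ -0.1428  -0.9651 -24.4931]
```

step_arm(motion="100 0 0 0 -0.09 0 0;100 0 0 0 -0.09 0 0;100 0 0 0 -0.088 0 0;100 0 1.5 -0.1 0 0 0;100 0 3 -0.1 0 0 0;100 0 3.5 -0.1 0 0 0;100 0 3.5 -0.1 0 0 0;100 0 3.5 -0.15 0 0 0;100 0 3.5 -0.15 0 0 0;100 0 3 -0.15 0 0 0;100 0 2 -0.1 0 0 0;100 0 1 -0.1 0 0 0;100 0 0 0 0 0 0;100 0 0 0 0 0 0")

```text
time: 1.32
tool_pos: [0.4203, -0.3214, 0.2242]
ee_rot: [-1.897, 1.57, -2.738]
wrist_force: [0.1, -0.3, 0.3]
width: 0.094
```

Run:
```python
from h import *
P,R,o=pose(); print(P,o["joint_positions"],np.arctan2(R[1,2],R[0,2]),R[:,0]); p=camera_params("wrist")
im=grab("wrist","w1")
pts=[[.421,-.3215,.166],[.421,-.3215,.096]]
print(projw(p,pts))
print(*delta(P,R,[.421,-.3215,.13],down(-.84)))
```

```text
[ 0.4203 -0.3214  0.2242] [-0.7594  0.0411  1.4199 -0.001   1.681   0.081 ] -0.8404767671689477 [-0.001  -0.0004 -1.    ]
[[282.0542 226.3691]
 [282.273  199.9063]]
[9.4248 0.0529 0.0522] [-0.0005 -0.0003  0.001 ] [9.4249 0.0437 0.0491]
```

View pics/w1.png

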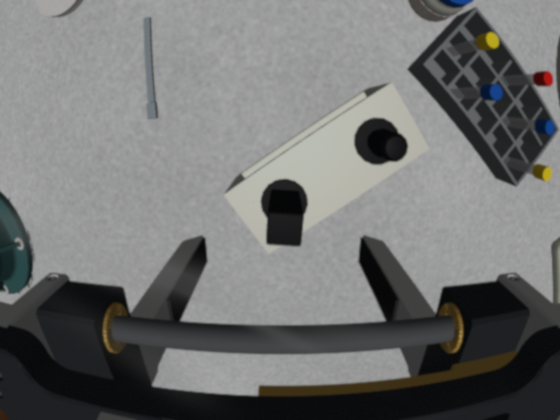

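Run:
```python
from h import *
im=cv2.imread("pics/w1.png"); g=cv2.convertScaleAbs(im[170:260,230:340],alpha=2.5)
cv2.imwrite("pics/w1c.png",cv2.resize(g,None,fx=7,fy=6.6,interpolation=cv2.INTER_CUBIC))
```

```text
(no output)
```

View pics/w1c.png

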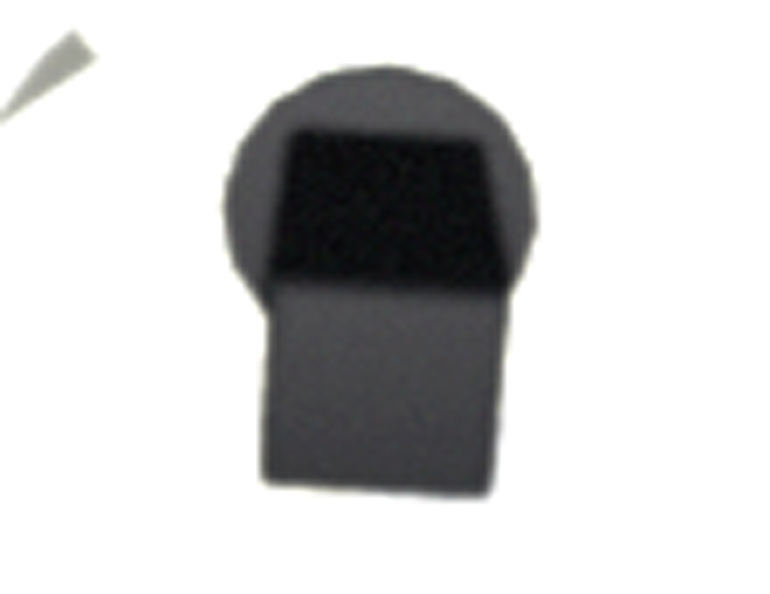

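Run:
```python
from h import *
P,R,o=pose(); p=camera_params("wrist")
uv=np.array([(275,285),(508,288),(490,497),(265,483)])/[7,6.6]+[230,170]
X=onz(p,uv,.166,True); print(X,X.mean(0)); 
for i in range(4):
    d=X[(i+1)%4]-X[i]; print(np.linalg.norm(d),np.arctan2(d[1],d[0]))
c=X.mean(0); print(*delta(P,R,[c[0],c[1],.132],down(-.84)))
uv=np.array([(225,205),(537,215)])/[7,6.6]+[230,170]
print(onz(p,uv,.096,True).mean(0))
```

```text
[[ 0.422  -0.3087  0.166 ]
 [ 0.4375 -0.3264  0.166 ]
 [ 0.4183 -0.3417  0.166 ]
 [ 0.4039 -0.323   0.166 ]] [ 0.4204 -0.3249  0.166 ]
0.02354832955107861 -0.855717763223165
0.024469601214047614 -2.4691048057485308
0.023573528521059293 2.2281981141265588
0.023111387644946465 0.6705895953565312
[ 9.2265 -0.1588  0.2581] [-0.0017 -0.0003  0.001 ] [ 9.2264 -0.168   0.2553]
[ 0.4206 -0.3247  0.096 ]
```

step_arm(motion="100 0.6 -0.08 0.1 0.045 0 0;100 1.2 -0.08 0.15 0 0 0;100 1.5 0 0 0 0 0;100 1.6 0 0 0 0 0;100 1.6 0 0 0 0 0;100 1.4 0 0 0 0 0;100 0.9 0 0 0 0 0;100 0.4 0 0 0 0 0;100 0 0 0 0 0 0;0 0 0 0 0 0 0;0 0 0 0 0 0 0;0 0 0 0 0 0 0;0 0 0 0 0 0 0;0 0 0 0 0 0 0;0 0 0 0 0 0 0")

```text
time: 2.62
tool_pos: [0.4213, -0.3243, 0.1329]
ee_rot: [0.049, 1.57, -0.837]
wrist_force: [-0.6, -0.3, 0.0]
width: 0.0576
```

Run:
```python
from h import *
P,R,o=pose(); print(P,o["joint_positions"],np.arctan2(R[1,2],R[0,2]),R[:,0],o["width"],o["wrist_force"])
grab("wrist","w2")
```

```text
[ 0.4213 -0.3243  0.1329] [-0.7627  0.0821  1.559  -0.0001  1.4997  0.1231] -0.8858001398388637 [ 0.0006 -0.0006 -1.    ] 0.057618897366651094 [-0.5696 -0.2566  0.0228]
```

View pics/w2.png

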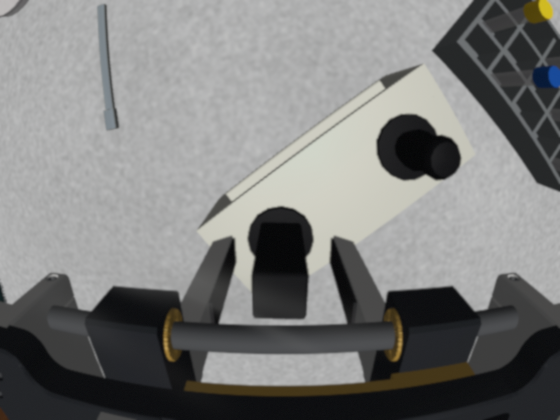

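Jaws are closing symmetrically around the square handle (handle top ~(280,290)); keep closing.

step_arm(motion="0 0 0 0 0 0 0;0 0 0 0 0 0 0;0 0 0 0 0 0 0;0 0 0 0 0 0 0;0 0 0 0 0 0 0;0 0 0 0 0 0 0;0 0 0 0 0 0 0;0 0 0 0 0 0 0;0 0 0 0 0 0 0;0 0 0 0 0 0 0")

```text
time: 3.5
tool_pos: [0.4209, -0.3241, 0.1325]
ee_rot: [-2.793, 1.57, 2.604]
wrist_force: [-0.7, 0.2, 0.6]
width: 0.0257
```

step_arm(motion="0 -0.3 0 0 0 0 0;0 -0.8 0 0 0 0 0;0 -1.3 0 0 0 0 0;0 -1.7 0 0 0 0 0;0 -1.9 0 0 0 0 0;0 -1.9 0 0 0 0 0;0 -1.7 0 0 0 0 0;0 -1.3 0 0 0 0 0;0 -0.8 0 0 0 0 0;0 -0.3 0 0 0 0 0;0 0 0 0 0 0 0")

```text
time: 4.42
tool_pos: [0.4214, -0.3244, 0.2533]
ee_rot: [0.11, 1.569, -0.776]
wrist_force: [0.3, 0.2, -1.1]
width: 0.0258
```

Run:
```python
from h import *
P,R,o=pose(); print(P,o["joint_positions"],np.arctan2(R[1,2],R[0,2]),R[:,0],o["width"],o["wrist_force"])
S=camera_params("side");T=camera_params("top");p=camera_params("wrist")
for d in (0,-.058,-.074,.03): print(d,proj(S,P+R@[ .042-d,0,0]),proj(T,P+R@[ .042-d,0,0]),projw(p,P+R@[ .042-d,0,0]))
s=grab("side","s3"); w=grab("wrist","w3")
c=proj(S,P+R@[.1,0,0])[0].astype(int); crop(s,max(c[0]-50,0),c[1]-55,c[0]+50,c[1]+45,6,"s3c"); print(c)
```

```text
[ 0.4214 -0.3244  0.2533] [-0.7628  0.0414  1.3624 -0.      1.736   0.1232] -0.8859608361360582 [ 0.0013 -0.0012 -1.    ] 0.02576138330677405 [ 0.3142  0.2269 -1.1376]
0 [[380.0482 136.9358]] [[416.9313 258.0518]] [[281.219  235.5017]]
-0.058 [[376.7323 153.1401]] [[408.3422 257.3958]] [[281.5607 209.6607]]
-0.074 [[375.8566 157.4191]] [[406.1562 257.2288]] [[281.6325 204.2694]]
0.03 [[381.8561 128.1009]] [[421.8329 258.4262]] [[280.9686 254.6222]]
[376 153]
```

View pics/s3c.png

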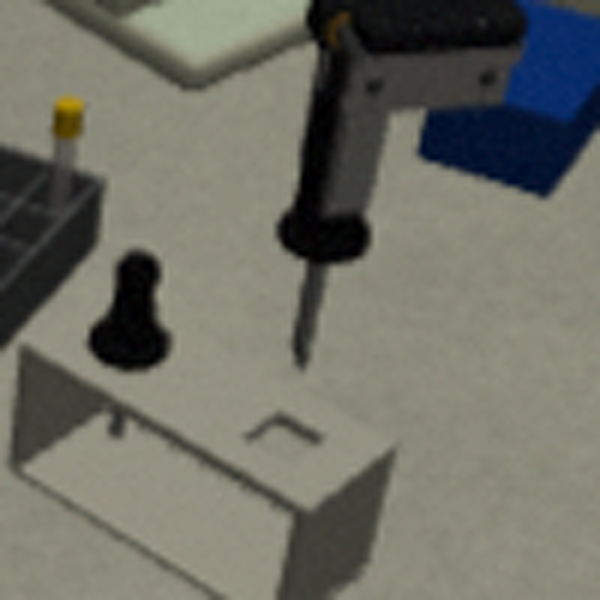

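View pics/w3.png

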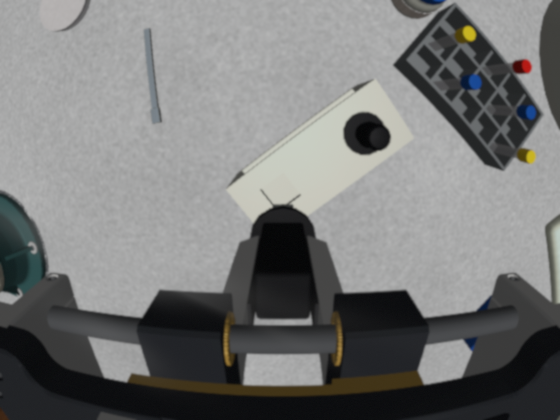

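```bash
cat >> h.py <<'E'
RQ=[.676,.018,.055]
def facepose(a,y,h,th,q=None):
    "TCP pose with tool along -face normal at face coords (a up slope,y left,h out); jaw z at angle th (anticlockwise from face up-slope x)"
    q=RQ if q is None else q
    F=Rot.from_euler("z",q[2]).as_matrix()@Rot.from_euler("y",-.45).as_matrix()
    P=np.array([q[0],q[1],.11])+F@[a,y,h]
    z=F@[np.cos(th),np.sin(th),0]; x=-F[:,2]
    return P,np.c_[x,np.cross(z,x),z]
E
python3 - <<'E'
from h import *
P,R,o=pose(); p=camera_params("wrist")
Rc=p["R"]@R; C=-p["R"].T@p["t"]; co=R.T@(C-P); print("cam in tool",co); print(Rc)
for a,h,th in ((-.08,.216,-1.5),(-.06,.25,-1.5),(-.03,.25,-1.5)):
    P2,R2=facepose(a,0,h,th); 
    pp=dict(p); pp["R"]=Rc@R2.T; pp["t"]=-pp["R"]@(P2+R2@co)
    F=lambda a,y,hh:facepose(a,y,hh,0)[0]
    print(P2,projw(pp,[F(.01,.09,.019),F(.01,-.09,.019),F(-.105,.12,0),F(.105,0,0)]), projw(pp,P2+R2@[.042,0,0]))
    print(*delta(P,R,P2,R2))
E
```

```text
cam in tool [-0.1603  0.0814  0.0011]
[[ 0.0012  0.0001  1.    ]
 [-0.28   -0.96    0.0004]
 [ 0.96   -0.28   -0.0011]]
[0.5103 0.0089 0.2697] [[206.1038  99.6187]
 [368.6111 111.4727]
 [183.5459 194.1099]
 [293.4161  24.1833]] [[281.2103 235.5363]]
[ -1.7889  27.9788 -20.1251] [ 0.5492 -0.1577  0.4288] [  3.0494  12.765  -31.9185]
[0.5135 0.0091 0.309 ] [[211.752  116.8133]
 [359.9049 127.482 ]
 [190.9421 202.0406]
 [291.4433  46.103 ]] [[281.2103 235.5363]]
[ -5.7207  28.2381 -19.941 ] [ 0.5492 -0.1577  0.4288] [ -0.3506  14.76   -31.777 ]
[0.5405 0.0105 0.3221] [[210.7449 141.2483]
 [357.3787 151.6519]
 [191.2561 222.9332]
 [289.7349  69.1593]] [[281.2103 235.5363]]
[ -7.0283  30.4209 -18.3517] [ 0.5492 -0.1577  0.4288] [ -0.3506  17.7525 -31.5648]
```

Run:
```python
from h import *
P,R,o=pose()
print(*delta(P,R,*facepose(-.03,0,.23,-1.5)))
```

```text
[ -5.2283  31.1243 -17.8368] [ 0.5492 -0.1577  0.4288] [  1.6494  17.7525 -31.5648]
```

step_arm(motion="0 -0.13 0.8 -0.46 0 0 0;0 -0.3 1.8 -1.03 0 0 0;0 -0.47 2.8 -1.6 0 0 0;0 -0.57 3.4 -1.95 0 0 0;0 -0.57 3.4 -1.95 0 0 0;0 -0.57 3.4 -1.95 0 0 0;0 -0.57 3.4 -1.95 0 0 0;0 -0.57 3.4 -1.95 0 0 0;0 -0.5 3.0 -1.72 0 0 0;0 -0.44 2.6 -1.49 0 0 0;0 -0.34 2.0 -1.15 0 0 0;0 -0.18 1.1 -0.63 0 0 0;0 0 0 0 0.0915 -0.0263 0.0715;0 0 0 0 0.0915 -0.0263 0.0715;0 0 0 0 0.0915 -0.0263 0.0715;0 0 0 0 0.0915 -0.0263 0.0715;0 0 0 0 0.0915 -0.0263 0.0715;0 0 0 0 0.0915 -0.0263 0.0715;0 0 0 0 0 0 0;0 0 0 0 0 0 0")

```text
time: 6.18
tool_pos: [0.5477, 0.0107, 0.3035]
ee_rot: [1.496, 1.123, 0.054]
wrist_force: [0.5, 0.3, -2.3]
width: 0.0258
```

Run:
```python
from h import *
P,R,o=pose(); print(P,o["joint_positions"],o["width"],o["time"])
P2,R2=facepose(-.03,0,.23,-1.5); print(*delta(P,R,P2,R2))
p=camera_params("wrist"); im=grab("wrist","w4")
import pickle; pickle.dump((P,R,p),open("w4.pkl","wb"))
crop(im,160,60,420,250,3,"w4c")
F=lambda a,y,hh:facepose(a,y,hh,0)[0]
print(projw(p,[F(.01,.09,.019),F(.01,-.09,.019)]))
```

```text
[0.5477 0.0107 0.3035] [-0.1331 -0.2461  1.59    0.0824  1.357   1.3099] 0.025805873983390994 6.1833
[ 0.0115  0.1533 -0.0169] [0.0026 0.0005 0.0018] [ 0.0118  0.1532 -0.0173]
[[206.7329 141.416 ]
 [360.9733 152.6905]]
```

View pics/w4c.png

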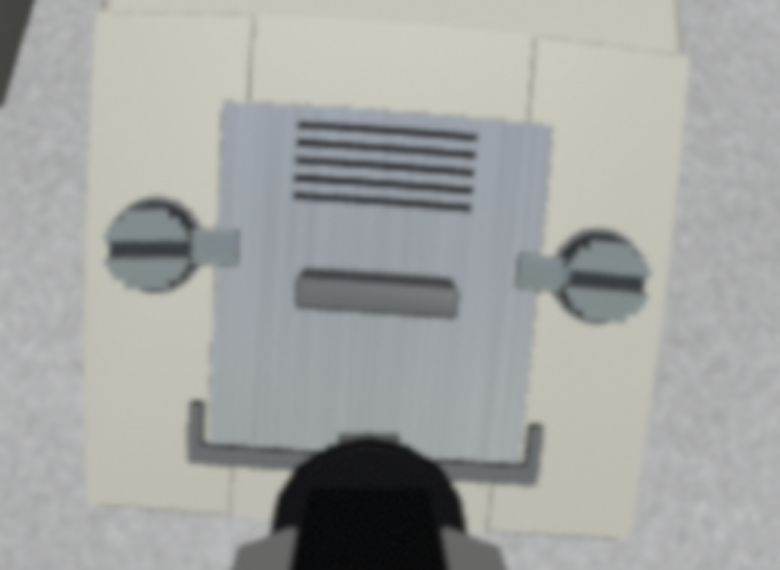

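View pics/w4.png

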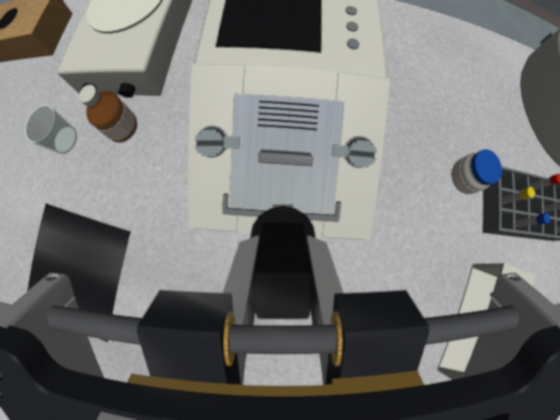

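Run:
```python
from h import *
im=cv2.imread("pics/w4.png")
a=im[115:170,185:245]; b=im[125:180,330:390]
cv2.imwrite("pics/w4d.png",cv2.resize(np.hstack([a,b]),None,fx=6.6,fy=6.6,interpolation=cv2.INTER_CUBIC))
```

```text
(no output)
```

View pics/w4d.png

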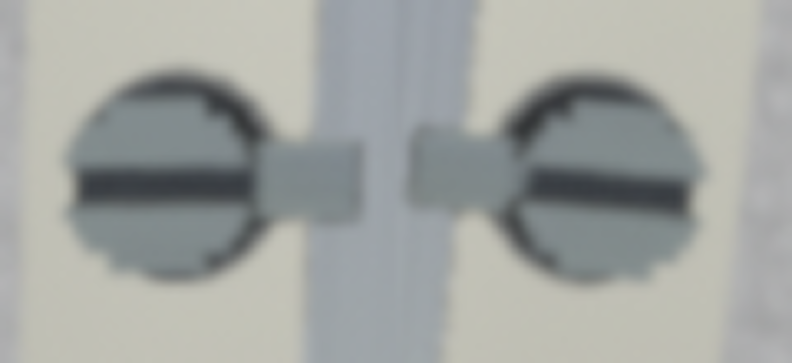

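Run:
```python
from h import *
import pickle
from scipy.optimize import least_squares
P,R,p=pickle.load(open("w4.pkl","rb"))
cv=lambda u,v,x0,y0,k:((u+.5)/k-.5+x0,(v+.5)/k-.5+y0)
obs=[((.01,.09,.019),cv(163,187,185,115,6.6)),((.01,-.09,.019),cv(613-396,188,330,125,6.6))]
cor=[((.105,.12,0),cv(97,12,160,60,3)),((.105,-.12,0),cv(685,57,160,60,3)),((-.105,.12,0),cv(88,502,160,60,3)),((-.105,-.12,0),cv(632,538,160,60,3))]
def res(q,ob):
    return np.array([projw(p,facepose(*A,0,q)[0])[0]-uv for A,uv in ob]).ravel()
for ob in (obs,obs+cor):
    s=least_squares(res,RQ,args=(ob,)); print(s.x,res(s.x,ob).reshape(-1,2))
q=s.x
# free-z / cam scale
def slot(uvs,c):
    F=Rot.from_euler("z",q[2]).as_matrix()@Rot.from_euler("y",-.45).as_matrix()
    o,d=ray(p,uvs,True); n=F[:,2]; p0=facepose(0,0,.019,0,q)[0]
    X=o+d*(((p0-o)@n)/(d@n))[:,None]; L=(X-facepose(0,0,0,0,q)[0])@F; print(L); v=L[1]-L[0]; print("ang",np.arctan2(v[1],v[0]))
slot([cv(78,188,185,115,6.6),cv(255,185,185,115,6.6)],0)
slot([cv(528-396,183,330,125,6.6),cv(690-396,195,330,125,6.6)],0)
slot([obs[0][1],obs[1][1]],0)
```

```text
[0.6752 0.0154 0.0631] [[-0.5882 -0.0751]
 [ 0.606  -0.0055]]
[0.6753 0.0156 0.0617] [[-0.7439 -0.2789]
 [ 0.4293 -0.0194]
 [-0.2763 -0.3536]
 [ 1.4286 -1.0958]
 [-0.166   1.0496]
 [-0.5786  0.2695]]
[[0.009  0.1046 0.019 ]
 [0.0108 0.0726 0.019 ]]
ang -1.514863407592512
[[ 0.0094 -0.0739  0.019 ]
 [ 0.01   -0.1039  0.019 ]]
ang -1.550798845166714
[[ 0.0097  0.0891  0.019 ]
 [ 0.0099 -0.0895  0.019 ]]
ang -1.569560497773991
```

```bash
sed -i 's/^RQ=.*/RQ=[.6753,.0156,.0617]/' h.py
python3 - <<'E'
from h import *
P,R,o=pose(); 
print(*delta(P,R,*facepose(.0097,.0895,.149,-1.515)))
E
```

```text
[ 8.0699  4.4994 -8.4224] [0.0115 0.0037 0.0009] [ 8.1045  4.3956 -8.4439]
```

step_arm(motion="0 0.65 0.36 -0.67 0 0 0;0 1.6 0.9 -1.7 0 0 0;0 1.8 1.0 -1.85 0 0 0;0 1.8 1.0 -1.85 0 0 0;0 1.4 0.8 -1.5 0 0 0;0 0.82 0.44 -0.85 0.0115 0.0037 0.001;0 0 0 0 0 0 0;0 0 0 0 0 0 0")

```text
time: 6.9
tool_pos: [0.6151, 0.1022, 0.2474]
ee_rot: [1.515, 1.122, 0.062]
wrist_force: [-0.3, -0.2, -0.8]
width: 0.0262
```

Run:
```python
from h import *
P,R,o=pose(); print(P,o["joint_positions"],o["width"],o["time"])
print(*delta(P,R,*facepose(.0097,.0895,.149,-1.515)))
p=camera_params("wrist"); im=grab("wrist","w5"); crop(im,200,130,380,260,4.4,"w5c")
s=grab("side","s5"); c=proj(camera_params("side"),P+R@[.1,0,0])[0].astype(int);print(c); crop(s,c[0]-50,c[1]-45,c[0]+50,c[1]+45,6,"s5c")
print(projw(p,[P+R@[.116,0,0],facepose(.0097,.0895,.019,0)[0]]))
```

```text
[0.6151 0.1022 0.2474] [ 0.0773 -0.0662  1.5451 -0.0071  1.2137  1.5313] 0.02621881075753462 6.9
[-0.1449 -0.0838  0.06  ] [ 0.0002 -0.0002  0.0009] [-0.1449 -0.0837  0.06  ]
[224 208]
[[281.583  204.8541]
 [282.3017 201.7254]]
```

View pics/w5c.png

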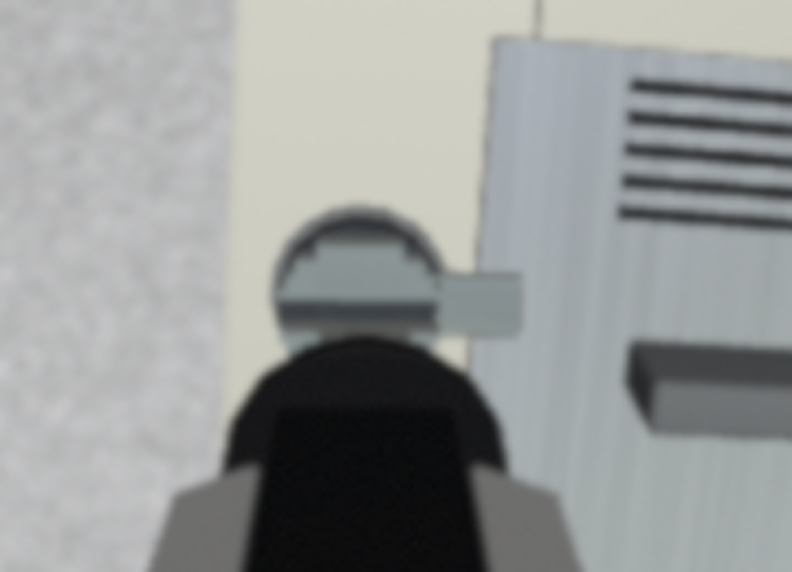

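View pics/s5c.png

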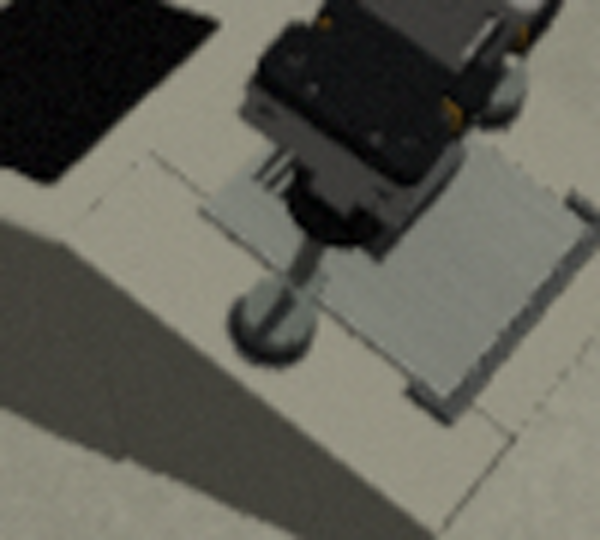

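step_arm(motion="0 0 -0.1 0.06 0 0 0;0 0.3 0 0 0 0 0;0 0.4 0 0 0 0 0;0 0.4 0 0 0 0 0;0 0.2 0 0 0 0 0;0 0.1 0 0 0 0 0;0 0 0 0 0 0 0")

```text
time: 7.58
tool_pos: [0.6196, 0.1011, 0.2351]
ee_rot: [1.517, 1.12, 0.061]
wrist_force: [-0.7, -0.0, -0.9]
width: 0.0258
```

step_arm(motion="0 0.15 0 0 0 0 0;0 0.15 0 0 0 0 0;0 0 0 0 0 0 0")

```text
time: 7.83
tool_pos: [0.621, 0.1013, 0.2328]
ee_rot: [1.517, 1.119, 0.062]
wrist_force: [-0.4, 0.1, -0.8]
width: 0.0256
```

Run:
```python
from h import *
P,R,o=pose(); print(P,o["joint_positions"],o["width"],o["time"],R.T@o["wrist_force"])
print(*delta(P,R,*facepose(.0097,.0895,.1295,-1.515)))
p=camera_params("wrist"); im=grab("wrist","w6"); crop(im,200,130,380,260,4.4,"w6c")
```

```text
[0.621  0.1013 0.2328] [ 0.0746 -0.0511  1.5604 -0.0062  1.1806  1.5308] 0.02562008992697494 7.8333 [ 0.5684 -0.7065 -0.1321]
[ 0.2352  0.0334 -0.0616] [-0.0018  0.0002 -0.0016] [ 0.2352  0.0339 -0.0615]
```

View pics/w6c.png

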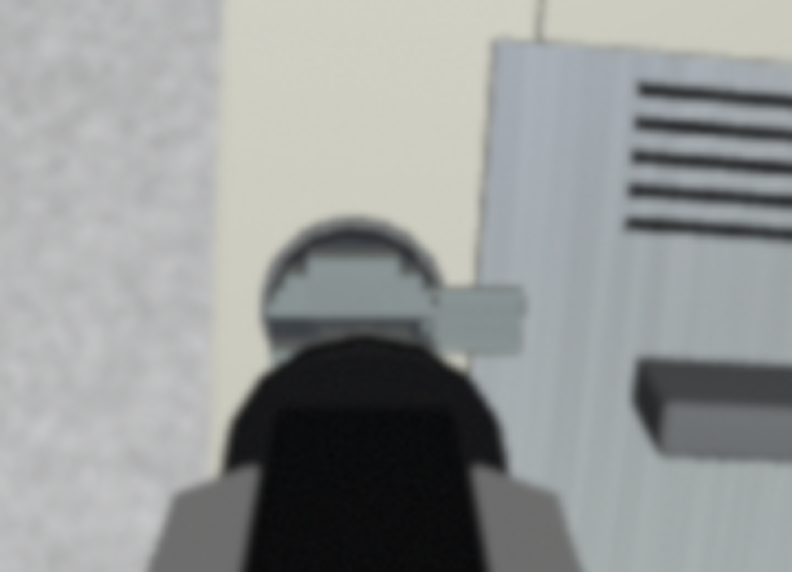

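step_arm(motion="0 0.15 0 -0.1 0 0 0;0 0.1 0 0 0 0 0;0 0 0 0 -0.05 0 0;0 0 0 0 -0.1 0 0;0 0 0 0 -0.1 0 0;0 0 0 0 -0.1 0 0;0 0 0 0 -0.1 0 0;0 0 0 0 -0.1 0 0;0 0 0 0 -0.1 0 0;0 0 0 0 -0.1 0 0;0 0 0 0 0 0 0")

```text
time: 8.8
tool_pos: [0.6226, 0.1028, 0.2311]
ee_rot: [0.767, 1.117, 0.064]
wrist_force: [2.3, 1.8, -2.1]
width: 0.0258
```

Run:
```python
from h import *
P,R,o=pose(); print(P,o["joint_positions"],o["width"],o["time"],R.T@o["wrist_force"],R.T@o["wrist_torque"])
print(*delta(P,R,*facepose(.0097,.0895,.1295,-1.515+.75)))
p=camera_params("wrist"); im=grab("wrist","w7"); crop(im,200,130,380,260,4.4,"w7c")
```

```text
[0.6226 0.1028 0.2311] [ 0.0769 -0.0478  1.5611 -0.0063  1.1747  0.7816] 0.025756732806097637 8.8 [ 2.9075  2.034  -0.2402] [-0.0031  0.104   0.273 ]
[ 0.0136 -0.0865  0.0206] [-0.0005  0.002  -0.0031] [ 0.0139 -0.0865  0.0206]
```

View pics/w7c.png

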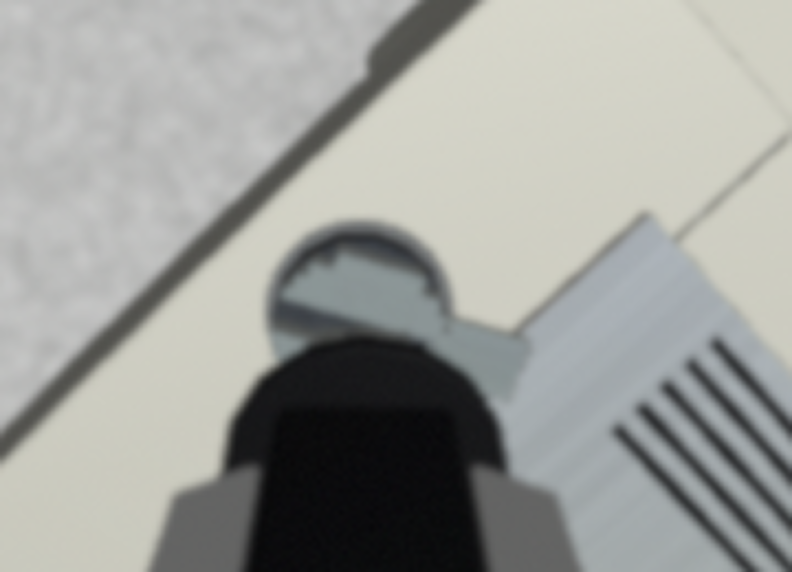

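step_arm(motion="0 0 -0.02 0 -0.1 0 0;0 0 0 0 -0.1 0 0;0 0 0 0 -0.1 0 0;0 0 0 0 -0.1 0 0;0 0 0 0 -0.1 0 0;0 0 0 0 -0.1 0 0;0 0 0 0 -0.1 0 0;0 0 0 0 -0.1 0 0;0 0 0 0 -0.1 0 0;0 0 0 0 -0.03 0 0;0 0 0 0 0 0 0")

```text
time: 9.77
tool_pos: [0.6225, 0.1034, 0.2312]
ee_rot: [-0.156, 1.117, 0.067]
wrist_force: [3.1, 3.9, -1.6]
width: 0.026
```

Run:
```python
from h import *
P,R,o=pose(); print(P,o["joint_positions"],o["width"],o["time"],R.T@o["wrist_force"],R.T@o["wrist_torque"])
print(*delta(P,R,*facepose(.0097,.0895,.1295,-1.515+1.68)))
p=camera_params("wrist"); im=grab("wrist","w8"); crop(im,200,130,380,260,4.4,"w8c")
```

```text
[0.6225 0.1034 0.2312] [ 0.0771 -0.0481  1.5614 -0.0046  1.1742 -0.1452] 0.02599883341354548 9.7667 [2.9399 3.2837 2.8843] [ 0.1148 -0.622   0.8098]
[ 0.0209 -0.1308 -0.0696] [-0.0042  0.0044 -0.0018] [ 0.0214 -0.1305 -0.07  ]
```

View pics/w8c.png

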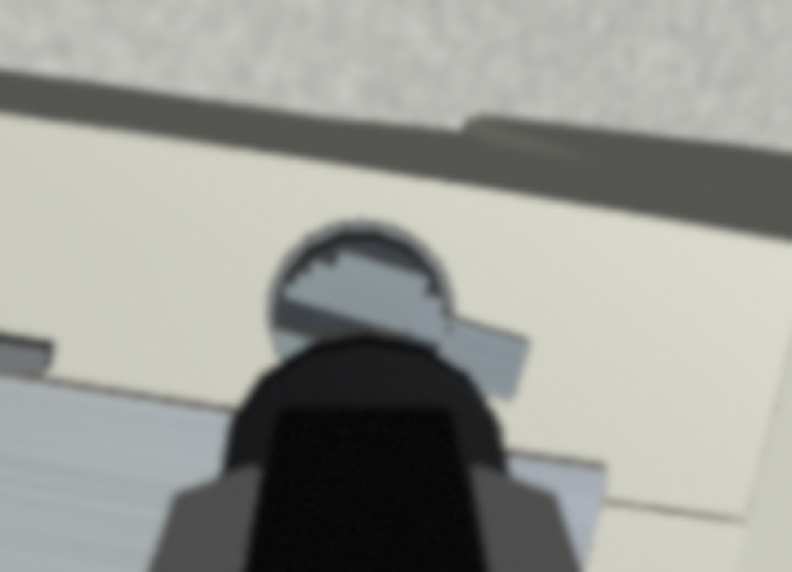

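step_arm(motion="0 0 0 0 0.1 0 0;0 0 0 0 0.1 0 0;0 -0.5 0 0 0 0 0;0 -1 0 0 0 0 0;0 -1.4 0 0 0 0 0;0 -1.2 0 0 0 0 0;0 -0.6 0 0 0 0 0;0 -0.3 0 0 0 0 0;0 0 0 0 0 0 0")

```text
time: 10.57
tool_pos: [0.6001, 0.1006, 0.2773]
ee_rot: [0.035, 1.117, 0.06]
wrist_force: [0.7, 0.2, -1.7]
width: 0.0261
```

Run:
```python
from h import *
P,R,o=pose(); print(P,o["joint_positions"],o["width"],o["time"],R.T@o["wrist_force"])
P2,R2=facepose(.0099,-.0895,.149,-1.551)
print(*delta(P,R,P2,R2), *delta(P,R,*facepose(.0099,-.0895,.18,-1.551)))
p=camera_params("wrist"); im=grab("wrist","w9"); crop(im,200,130,380,260,4.4,"w9c")
```

```text
[0.6001 0.1006 0.2773] [ 0.0768 -0.1086  1.5269 -0.0075  1.2692  0.0524] 0.02610307164090479 10.5667 [ 1.8814  0.1091 -0.1126]
[  3.2142 -17.8803   0.636 ] [ 1.5144  0.0037 -0.0028] [ 3.2043 -0.3598 17.8897] [  0.1142 -17.8815   0.6489] [ 1.5144  0.0037 -0.0028] [ 0.1043 -0.3598 17.8897]
```

View pics/w9c.png

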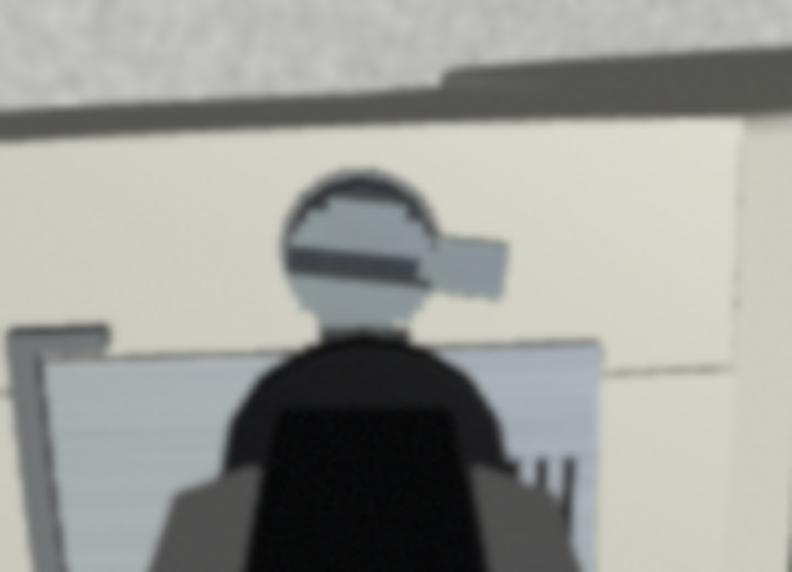

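step_arm(motion="0 0 -0.8 0 0 0 0;0 0 -2 0.1 0 0 0;0 0 -3 0.1 0 0 0;0 0 -3.4 0.1 0 0 0;0 0 -3.4 0.1 0 0 0;0 0 -2.7 0.1 0 0 0;0 0 -1.7 0.1 0 0 0;0 0.1 -0.88 0.05 0 0 0")

```text
time: 11.28
tool_pos: [0.6112, -0.0811, 0.2735]
ee_rot: [0.035, 1.121, 0.057]
wrist_force: [0.7, 0.0, -1.4]
width: 0.0258
```

step_arm(motion="0 0 0 0 0.1 0 0;0 0 0 0 0.118 0 0;0 0 0 0 0.118 0 0;0 0 0 0 0.118 0 0;0 0 0 0 0.118 0 0;0 0 0 0 0.118 0 0;0 0 0 0 0.118 0 0;0 0 0 0 0.118 0 0;0 0 0 0 0.118 0 0;0 0 0 0 0.118 0 0;0 0 0 0 0.118 0 0;0 0 0 0 0.118 0 0;0 0 0 0 0.116 0 0;0 0 0 0 0 0 0;0 0 0 0 0 0 0")

```text
time: 12.53
tool_pos: [0.6113, -0.0775, 0.2741]
ee_rot: [1.549, 1.12, 0.063]
wrist_force: [-0.5, -0.1, -2.8]
width: 0.0256
```

Run:
```python
from h import *
P,R,o=pose(); print(P,o["joint_positions"],o["width"],o["time"],R.T@o["wrist_force"])
P2,R2=facepose(.0099,-.0895,.149,-1.551)
print(*delta(P,R,P2,R2))
p=camera_params("wrist"); im=grab("wrist","w10"); crop(im,200,130,380,260,4.4,"w10c")
print((projw(p,[P+R@[.1165,0,0],facepose(.0099,-.0895,.019,0)[0]])-[200,130])*4.4)
```

```text
[ 0.6113 -0.0775  0.2741] [-0.3026 -0.0834  1.5094  0.1625  1.2946  1.1723] 0.025623809393046707 12.5333 [ 2.3325 -1.6727  0.0338]
[2.8987 0.1163 0.0598] [ 0.0034 -0.0005 -0.0008] [2.8986 0.1189 0.0581]
[[358.9685 328.76  ]
 [362.4494 271.8382]]
```

View pics/w10c.png

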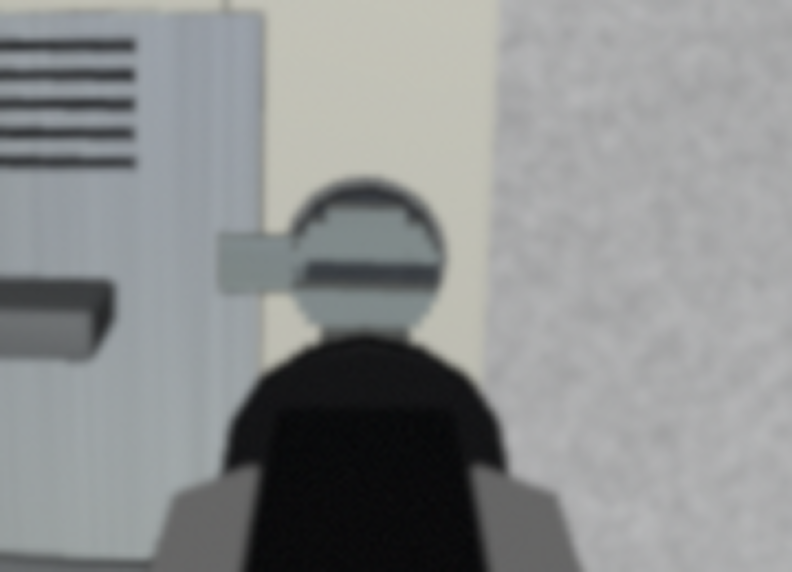

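step_arm(motion="0 0.4 0.09 0.08 0 0 0;0 0.9 0 0 0 0 0;0 0.9 0 0 0 0 0;0 0.6 0 0 0 0 0;0 0.5 0 0 0 0 0;0 0.4 0 0 0 0 0;0 0.3 0 0 0 0 0;0 0.2 0 0 0 0 0;0 0 0 0 0 0 0")

```text
time: 13.33
tool_pos: [0.6307, -0.0773, 0.2369]
ee_rot: [1.551, 1.119, 0.062]
wrist_force: [-0.3, 0.1, -1.6]
width: 0.026
```

Run:
```python
from h import *
P,R,o=pose(); print(P,o["width"],o["time"],R.T@o["wrist_force"])
P2,R2=facepose(.0099,-.0895,.1295,-1.551)
print(*delta(P,R,P2,R2))
p=camera_params("wrist"); im=grab("wrist","w11"); crop(im,200,130,380,260,4.4,"w11c")
```

```text
[ 0.6307 -0.0773  0.2369] 0.025970048895118752 13.3333 [ 1.3401 -0.9515 -0.099 ]
[ 0.6665 -0.005  -0.0479] [ 0.0001 -0.0001 -0.0014] [ 0.6665 -0.0041 -0.048 ]
```

View pics/w11c.png

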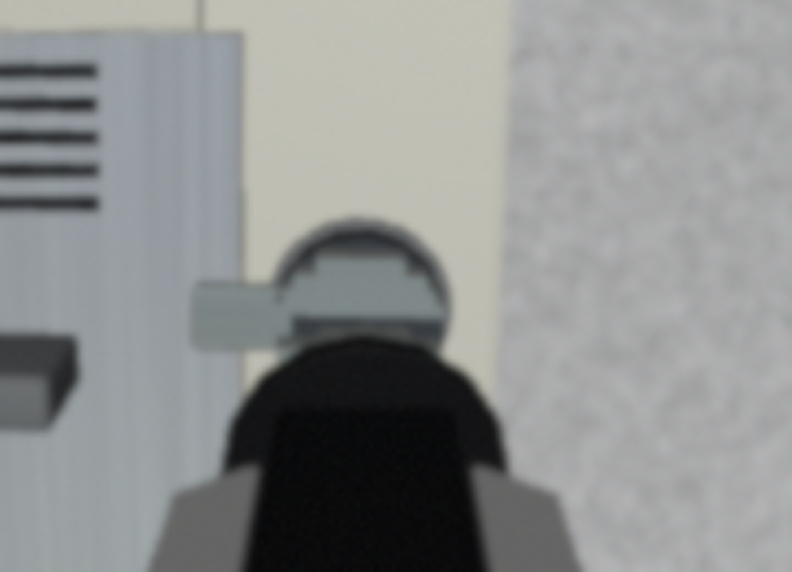

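step_arm(motion="0 0 -0.08 -0.02 0 0 0;0 0.2 0 0 0 0 0;0 0.2 0 0 0 0 0;0 0 0 0 0 0 0")

```text
time: 13.72
tool_pos: [0.6316, -0.0771, 0.2331]
ee_rot: [1.551, 1.119, 0.062]
wrist_force: [0.2, 0.5, -1.8]
width: 0.0261
```

step_arm(motion="0 0.15 0 0 0 0 0;0 0.1 0 0 0 0 0;0 0 0 0 0 0 0")

```text
time: 13.97
tool_pos: [0.6327, -0.077, 0.2309]
ee_rot: [1.551, 1.119, 0.062]
wrist_force: [0.4, 0.4, -2.1]
width: 0.0259
```

Run:
```python
from h import *
P,R,o=pose(); print(P,o["width"],o["time"],R.T@o["wrist_force"])
P2,R2=facepose(.0099,-.0895,.1295,-1.551)
print(*delta(P,R,P2,R2))
p=camera_params("wrist"); im=grab("wrist","w12"); crop(im,200,130,380,260,4.4,"w12c")
```

```text
[ 0.6327 -0.077   0.2309] 0.025873264242735707 13.9667 [ 2.0503 -0.5229 -0.379 ]
[ 0.0299  0.0741 -0.0286] [ 0.0001 -0.     -0.0015] [ 0.0298  0.0742 -0.0286]
```

View pics/w12c.png

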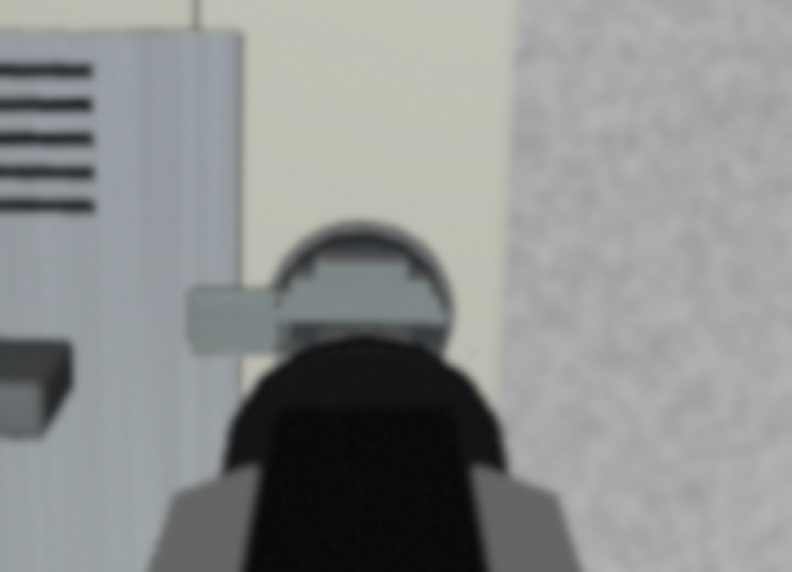

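step_arm(motion="0 0.03 0 0 -0.05 0 0;0 0 0 0 -0.1 0 0;0 0 0 0 -0.1 0 0;0 0 0 0 -0.1 0 0;0 0 0 0 -0.1 0 0;0 0 0 0 -0.1 0 0;0 0 0 0 -0.1 0 0;0 0 0 0 -0.1 0 0;0 0 0 0 0 0 0")

```text
time: 14.77
tool_pos: [0.6332, -0.0767, 0.2312]
ee_rot: [0.801, 1.118, 0.063]
wrist_force: [0.9, 1.3, -1.0]
width: 0.0259
```

Run:
```python
from h import *
P,R,o=pose(); print(P,o["width"],o["time"],R.T@o["wrist_force"],R.T@o["wrist_torque"],o["joint_positions"][5])
p=camera_params("wrist"); im=grab("wrist","w13"); crop(im,200,130,380,260,4.4,"w13c")
```

```text
[ 0.6332 -0.0767  0.2312] 0.025927502317858425 14.7667 [ 1.2915  1.1844 -0.5933] [0.118  0.2084 0.0586] 0.42367860778271293
```

View pics/w13c.png

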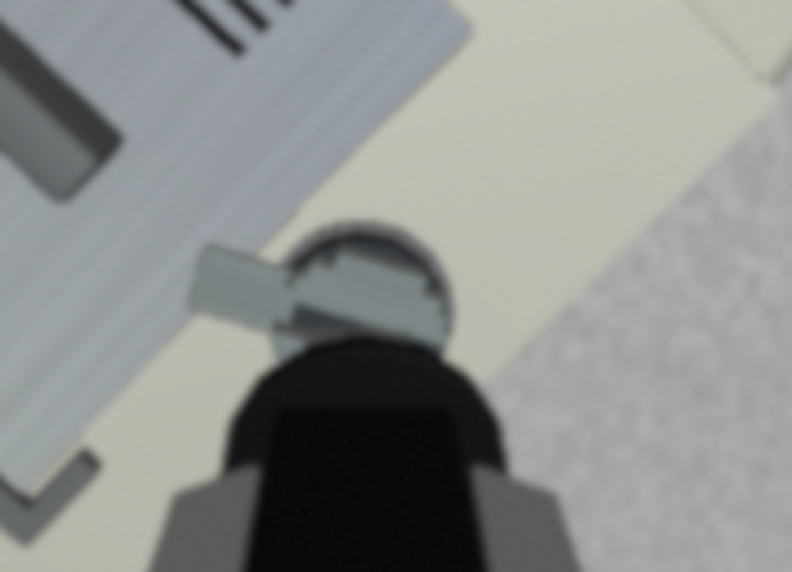

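step_arm(motion="0 0 0 0 -0.1 0 0;0 0 0 0 -0.1 0 0;0 0 0 0 -0.1 0 0;0 0 0 0 -0.1 0 0;0 0 0 0 -0.1 0 0;0 0 0 0 -0.1 0 0;0 0 0 0 -0.1 0 0;0 0 0 0 -0.1 0 0;0 0 0 0 -0.1 0 0;0 0 0 0 -0.06 0 0;0 0 0 0 0 0 0")

```text
time: 15.73
tool_pos: [0.6332, -0.0761, 0.2313]
ee_rot: [-0.154, 1.118, 0.066]
wrist_force: [2.1, 3.2, -2.0]
width: 0.0262
```

step_arm(motion="0 0 0 0 0.1 0 0;0 0 0 0 0.1 0 0;0 -0.5 0 0 0 0 0;0 -1 0 0 0 0 0;0 -1.4 0 0 0 0 0;0 -1.4 0 0 0 0 0;0 -1.4 0 0 0 0 0;0 -1.4 0 0 0 0 0;0 -0.8 0 0 0 0 0;0 -0.3 0 0 0 0 0;0 0 0 0 0 0 0")

```text
time: 16.65
tool_pos: [0.5972, -0.0796, 0.3064]
ee_rot: [0.038, 1.116, 0.059]
wrist_force: [-0.3, 0.7, -2.0]
width: 0.0259
```

Run:
```python
from h import *
P,R,o=pose(); print(P,o["width"],o["time"],R.T@o["wrist_force"],o["joint_positions"])
p=camera_params("wrist"); im=grab("wrist","w14"); crop(im,100,60,380,260,2.8,"w14c")
D=[.4205,-.3248]
# tool target: vertical, zang such that handle square as before
for a in (-.886,.685):
    print(a,*delta(P,R,[*D,.26],down(a)))
```

```text
[ 0.5972 -0.0796  0.3064] 0.025871901375495693 16.65 [ 1.6997  0.6792 -1.1036] [-0.3158 -0.1182  1.4784  0.1649  1.3575 -0.337 ]
-0.886 [ -4.1954 -24.1511 -18.2788] [ 0.8909  0.4145 -0.2216] [  4.6443 -29.1936   7.8201]
0.685 [ -4.1954 -24.1511 -18.2788] [-0.6524  0.4427  0.1343] [  4.6443  -7.8141 -29.1952]
```

View pics/w14c.png

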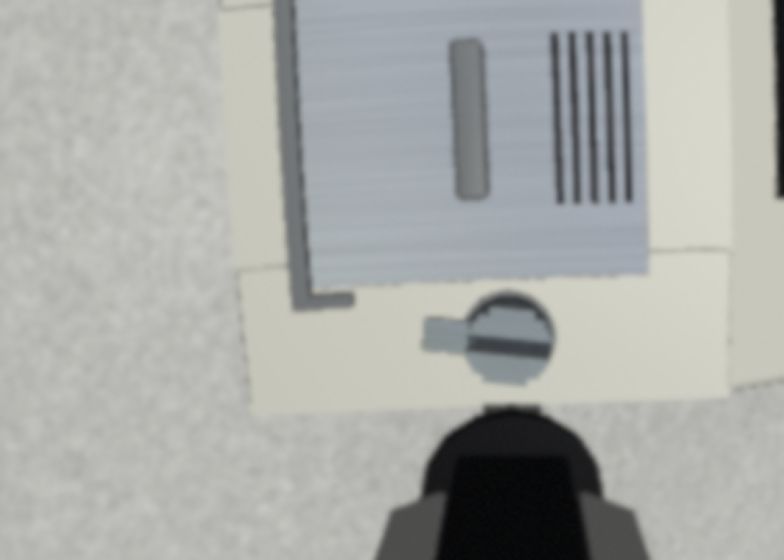

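step_arm(motion="0 0 0 0 0.099 0.0461 -0.0246;0 0 0 0 0.099 0.0461 -0.0246;0 0 0 0 0.099 0.0461 -0.0246;0 0 0 0 0.099 0.0461 -0.0246;0 0 0 0 0.099 0.0461 -0.0246;0 0 0 0 0.099 0.0461 -0.0246;0 0 0 0 0.099 0.0461 -0.0246;0 0 0 0 0.099 0.0461 -0.0246;0 0 0 0 0.099 0.0461 -0.0246")

```text
time: 17.45
tool_pos: [0.5974, -0.0788, 0.3034]
ee_rot: [-2.659, 1.564, 2.735]
wrist_force: [0.3, -0.8, -1.9]
width: 0.0256
```

step_arm(motion="0 0 -0.8 0.2 0 0 0;0 0 -1.8 0.5 0 0 0;0 0 -2.8 0.75 0 0 0;0 0 -3.4 0.9 0 0 0;0 0 -3.4 0.9 0 0 0;0 0 -3.4 0.9 0 0 0;0 0.5 -3.4 0.9 0 0 0;0 0.7 -3.2 0.87 0 0 0;0 0.8 -2.8 0.75 0 0 0;0 0.8 -2.2 0.6 0 0 0;0 0.8 -1.4 0.38 0 0 0;0 0.6 -0.6 0.17 0 0 0;0 0.2 0 0 0 0 0;0 0 0 0 0 0 0;0 0 0 0 0 0 0")

```text
time: 18.7
tool_pos: [0.4209, -0.3237, 0.2609]
ee_rot: [-2.979, 1.568, 2.42]
wrist_force: [-0.9, -0.2, -1.7]
width: 0.0259
```

Run:
```python
from h import *
P,R,o=pose(); print(P,o["width"],o["time"],R[:,0],np.arctan2(R[1,2],R[0,2]),o["joint_positions"])
p=camera_params("wrist"); im=grab("wrist","w15"); crop(im,210,150,350,250,5.6,"w15c")
s=grab("side","s15"); c=proj(camera_params("side"),P+R@[.11,0,0])[0].astype(int); crop(s,c[0]-50,c[1]-45,c[0]+50,c[1]+45,6,"s15c")
t=grab("top","t15"); 
print(projw(p,[[.4205,-.3248,.09]]),proj(camera_params("side"),[.4205,-.3248,.09])-c+[50,45])
print(*delta(P,R,[.4213,-.3244,.2533],down(-.886)))
```

```text
[ 0.4209 -0.3237  0.2609] 0.02594834779938298 18.7 [-0.002   0.0017 -1.    ] -0.8840979670545663 [-0.7623  0.0424  1.3465 -0.0001  1.7553  0.1218]
[[282.8483 190.3406]] [[47.7026 60.7161]]
[ 0.7612 -0.0127  0.0841] [ 0.0019 -0.0026  0.0004] [ 0.7614 -0.0129  0.0821]
```

View pics/w15c.png

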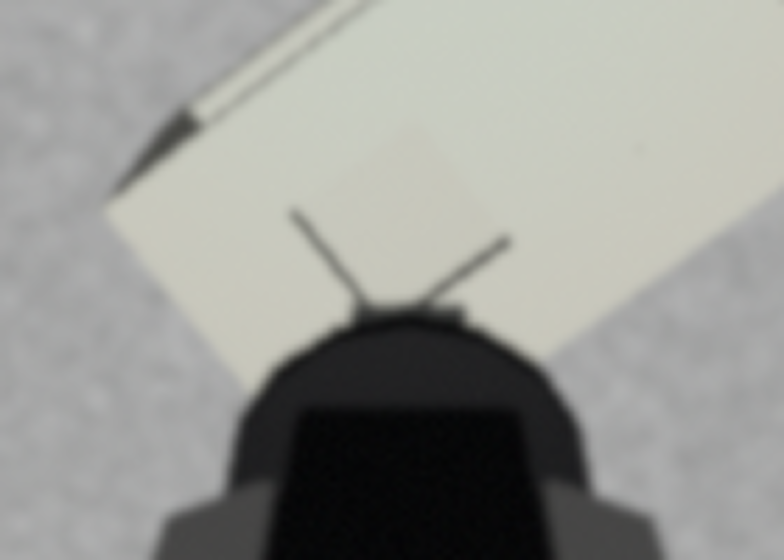

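View pics/s15c.png

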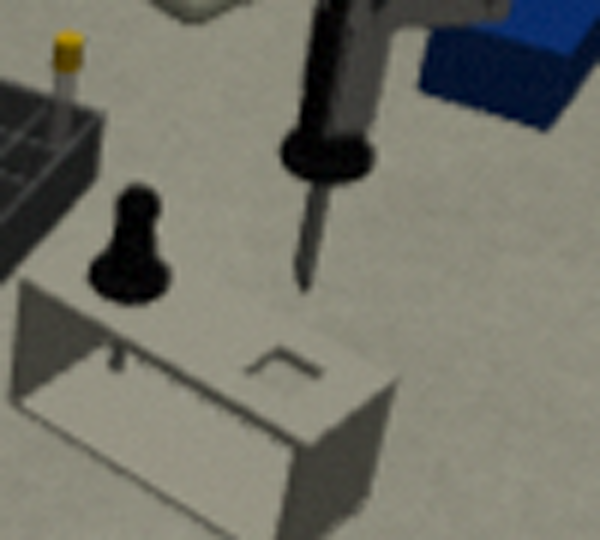

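step_arm(motion="0 0.4 0 0 0.002 -0.0026 0;0 0.9 0 0 0 0 0;0 1.3 0 0 0 0 0;0 1.5 0 0 0 0 0;0 1.6 0 0 0 0 0;0 1.6 0 0 0 0 0;0 1.5 0 0 0 0 0;0 1.3 0 0 0 0 0;0 1.0 0 0 0 0 0;0 0.7 0 0 0 0 0;0 0.5 0 0 0 0 0;0 0.3 0 0 0 0 0;0 0.1 0 0 0 0 0;0 0 0 0 0 0 0")

```text
time: 20.02
tool_pos: [0.4204, -0.3247, 0.1341]
ee_rot: [-1.133, 1.57, -2.021]
wrist_force: [-0.5, 0.1, -1.8]
width: 0.0258
```

Run:
```python
from h import *
P,R,o=pose(); print(P,o["width"],o["time"],o["wrist_force"],R[:,0])
s=grab("side","s16"); crop(s,315,125,405,205,6,"s16c")
```

```text
[ 0.4204 -0.3247  0.1341] 0.025790250920096472 20.0167 [-0.5285  0.1265 -1.7628] [-0.0005 -0.0009 -1.    ]
```

View pics/s16c.png

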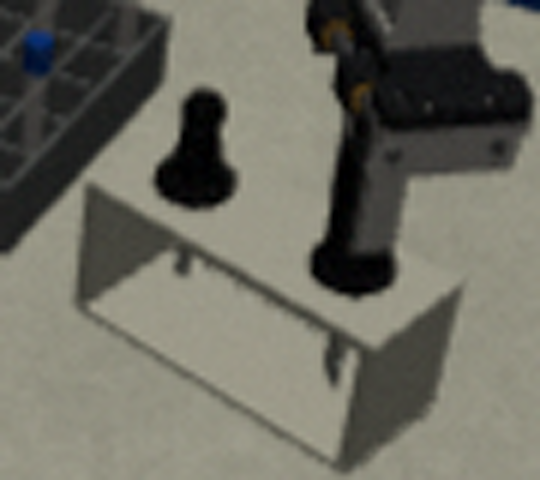

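step_arm(motion="0 0.1 0 0 0 0 0;0 0.05 0 0 0 0 0;0 0 0 0 0 0 0;60 0 0 0 0 0 0;60 0 0 0 0 0 0;60 0 0 0 0 0 0;60 0 0 0 0 0 0;60 0 0 0 0 0 0;60 0 0 0 0 0 0;60 0 0 0 0 0 0;60 0 0 0 0 0 0;60 0 0 0 0 0 0;60 0 0 0 0 0 0")

```text
time: 21.15
tool_pos: [0.4202, -0.3245, 0.1323]
ee_rot: [-1.914, 1.57, -2.802]
wrist_force: [0.5, 0.9, -0.3]
width: 0.0565
```

step_arm(motion="60 -0.4 0 0 0 0 0;60 -1.2 0 0 0 0 0;60 -1.8 0 0 0 0 0;60 -2 0 0 0 0 0;60 -2 0 0 0 0 0;60 -2 0 0 0 0 0;60 -1.5 0 0 0 0 0;60 -0.8 0 0 0 0 0;60 0 0 0 0 0 0")

```text
time: 21.9
tool_pos: [0.4212, -0.3252, 0.2528]
ee_rot: [-0.045, 1.565, -0.933]
wrist_force: [0.4, 0.5, 0.1]
width: 0.0566
```

Run:
```python
from h import *
P,R,o=pose(); print(P,o["width"],o["time"],o["wrist_force"],R[:,0],o["joint_positions"])
w=grab("wrist","w17"); s=grab("side","s17"); crop(s,315,125,405,205,6,"s17c")
# fin grasp: jaw along slope x (thickness 12), options th=0 or pi ; panel assumed at cam a offset
for th in (0,np.pi): 
    for h in (.025,.13): print(th,h,*facepose(0,0,h,th)[0],*delta(P,R,*facepose(0,0,h,th)))
```

```text
[ 0.4212 -0.3252  0.2528] 0.056619528229476454 21.9 [0.3608 0.5417 0.136 ] [ 0.0033 -0.0044 -1.    ] [-0.7635  0.0396  1.3655 -0.0009  1.7311  0.1242]
0 0.025 0.6644465534059757 0.014929491278147928 0.13251117755881692 [ 11.9541  40.3394 -11.1021] [-0.9322 -0.4105  0.2163] [22.3016 32.4499 18.522 ]
0 0.13 0.6188620777110736 0.012113354646369232 0.22705812330584801 [  2.4858  36.6231 -13.7081] [-0.9322 -0.4105  0.2163] [11.8016 32.4499 18.522 ]
3.141592653589793 0.025 0.6644465534059757 0.014929491278147928 0.13251117755881692 [ 11.9541  40.3394 -11.1021] [2.1494 0.256  0.4859] [ 22.3016 -32.4499 -18.522 ]
3.141592653589793 0.13 0.6188620777110736 0.012113354646369232 0.22705812330584801 [  2.4858  36.6231 -13.7081] [2.1494 0.256  0.4859] [ 11.8016 -32.4499 -18.522 ]
```

View pics/w17.png

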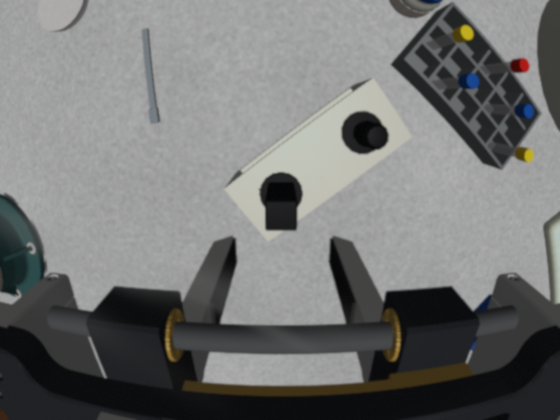

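View pics/s17c.png

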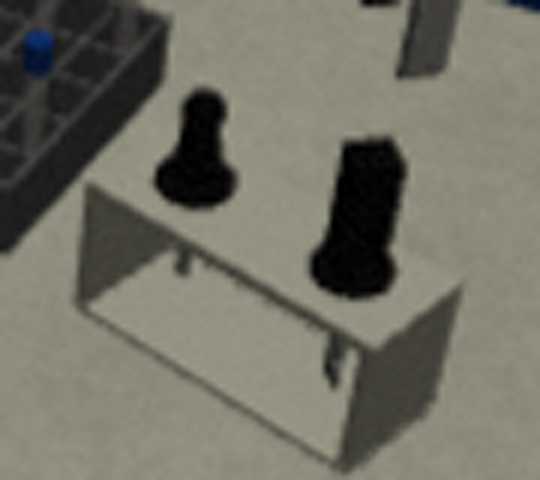

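Run:
```python
from h import *
import pickle
P,R,p=pickle.load(open("w4.pkl","rb"))
F=Rot.from_euler("z",RQ[2]).as_matrix()@Rot.from_euler("y",-.45).as_matrix(); f0=facepose(0,0,0,0)[0]
def L(uv,h):
    uv=(np.array(uv)+.5)/3-.5+[160,60]; o,d=ray(p,uv,True); n=F[:,2]; p0=f0+n*h
    X=o+d*(((p0-o)@n)/(d@n))[:,None]; return (X-f0)@F
c=L([(225,102),(552,126),(207,445),(525,462)],.005); print(c,c.mean(0))
f=L([(297,278),(455,288),(458,318),(297,307)],.037); print(f,f.mean(0))
im=cv2.imread("pics/w4.png"); cv2.imwrite("pics/w4f.png",cv2.resize(im[135:175,250:320],None,fx=10,fy=10,interpolation=cv2.INTER_CUBIC))
```

```text
[[ 0.0682  0.0642  0.005 ]
 [ 0.0679 -0.0642  0.005 ]
 [-0.072   0.066   0.005 ]
 [-0.0706 -0.067   0.005 ]] [-0.0016 -0.0002  0.005 ]
[[ 0.0041  0.0299  0.037 ]
 [ 0.0043 -0.0278  0.037 ]
 [-0.0068 -0.0298  0.037 ]
 [-0.0066  0.0293  0.037 ]] [-0.0013  0.0004  0.037 ]
```

View pics/w4f.png

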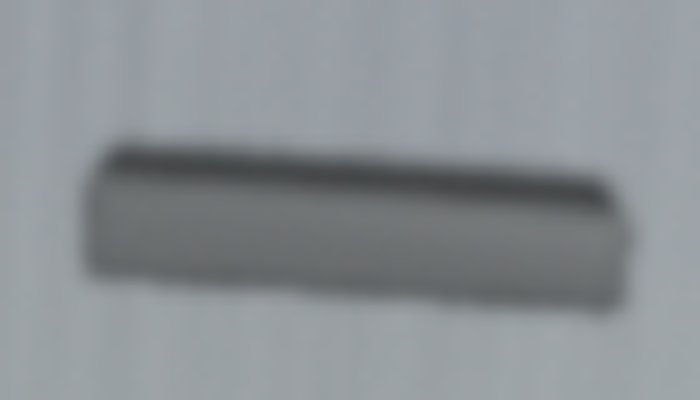

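step_arm(motion="60 0 0.9 -0.34 0 0 0;60 0 2.1 -0.79 0 0 0;60 0 3.2 -1.2 0 0 0;60 0 3.7 -1.38 0 0 0;60 0 3.8 -1.42 0 0 0;60 0 3.8 -1.42 0 0 0;60 0.3 3.8 -1.42 0 0 0;60 0.3 3.8 -1.42 0 0 0;60 0.4 3.6 -1.35 0 0 0;60 0.5 3.2 -1.2 0 0 0;60 0.5 2.6 -0.97 0 0 0;60 0.4 1.4 -0.52 0 0 0;60 0.1 0.7 -0.26 0 0 0")

```text
time: 23.08
tool_pos: [0.6175, 0.0152, 0.2212]
ee_rot: [-2.29, 1.565, 3.108]
wrist_force: [-0.2, 0.5, -0.8]
width: 0.0564
```

step_arm(motion="60 0 0 0 -0.1036 -0.0456 0.024;60 0 0 0 -0.1036 -0.0456 0.024;60 0 0 0 -0.1036 -0.0456 0.024;60 0 0 0 -0.1036 -0.0456 0.024;60 0 0 0 -0.1036 -0.0456 0.024;60 0 0 0 -0.1036 -0.0456 0.024;60 0 0 0 -0.1036 -0.0456 0.024;60 0 0 0 -0.1036 -0.0456 0.024;60 0 0 0 -0.1036 -0.0456 0.024;60 0 0 0 0 0 0;60 0 0 0 0 0 0")

```text
time: 24.0
tool_pos: [0.6168, 0.0114, 0.2236]
ee_rot: [0.011, 1.127, 0.067]
wrist_force: [-0.4, -0.9, 0.2]
width: 0.0566
```

Run:
```python
from h import *
P,R,o=pose(); print(P,o["width"],o["time"],o["wrist_force"],o["joint_positions"])
print(*delta(P,R,*facepose(-.0015,0,.03,0)))
p=camera_params("wrist"); w=grab("wrist","w18")
print(projw(p,[facepose(-.0015,y,.037,0)[0] for y in (-.03,0,.03)]))
```

```text
[0.6168 0.0114 0.2236] 0.056575719488430216 24.0 [-0.3776 -0.8734  0.1546] [-0.1155 -0.0729  1.5971  0.0843  1.1809 -0.1862]
[9.7815 0.041  0.2424] [-0.0063 -0.0058 -0.0021] [9.7826 0.0603 0.1856]
[[285.363  246.0782]
 [285.2301 212.0776]
 [285.0661 175.6708]]
```

View pics/w18.png

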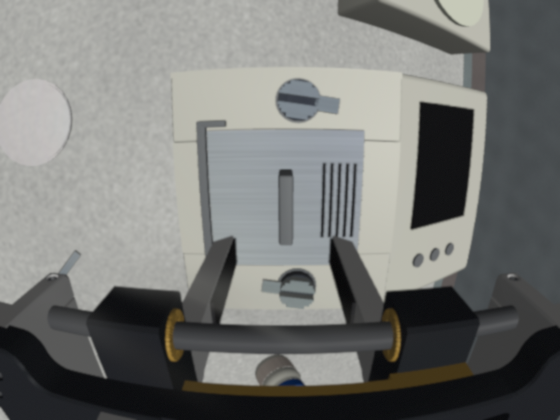

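step_arm(motion="60 0.5 0.04 0.2 -0.006 -0.006 -0.002;60 1 0 0 0 0 0;60 1.4 0 0 0 0 0;60 1.6 0 0 0 0 0;60 1.5 0 0 0 0 0;60 1.4 0 0 0 0 0;60 1.1 0 0 0 0 0;60 0.7 0 0 0 0 0;60 0.4 0 0 0 0 0;60 0.15 0 0 0 0 0;60 0 0 0 0 0 0")

```text
time: 24.97
tool_pos: [0.6623, 0.0161, 0.1371]
ee_rot: [-0.001, 1.119, 0.066]
wrist_force: [-0.1, 0.2, -0.5]
width: 0.0563
```

Run:
```python
from h import *
P,R,o=pose(); print(P,o["width"],o["time"],o["wrist_force"])
print(*delta(P,R,*facepose(-.0015,0,.03,0)))
w=grab("wrist","w19")
```

```text
[0.6623 0.0161 0.1371] 0.056289243607709746 24.9667 [-0.0612  0.2005 -0.5405]
[ 0.0017 -0.1278 -0.1629] [ 0.0043  0.0018 -0.0017] [ 0.0022 -0.1285 -0.1624]
```

View pics/w19.png

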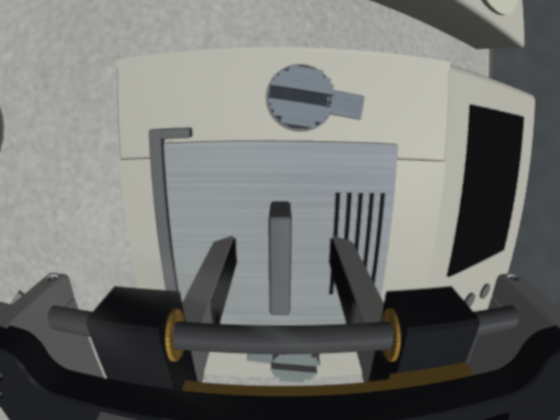

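step_arm(motion="60 0 -0.1 -0.14 0 0 0;0 0 0 0 0 0 0;0 0 0 0 0 0 0;0 0 0 0 0 0 0;0 0 0 0 0 0 0;0 0 0 0 0 0 0;0 0 0 0 0 0 0;0 0 0 0 0 0 0;0 0 0 0 0 0 0;0 0 0 0 0 0 0;0 0 0 0 0 0 0;0 0 0 0 0 0 0;0 0 0 0 0 0 0;0 0 0 0 0 0 0;0 0 0 0 0 0 0;0 0 0 0 0 0 0;0 0 0 0 0 0 0;0 0 0 0 0 0 0")

```text
time: 26.52
tool_pos: [0.6608, 0.015, 0.1365]
ee_rot: [-0.001, 1.119, 0.066]
wrist_force: [-0.9, 0.4, 0.9]
width: 0.0123
```

step_arm(motion="0 -0.2 0 0 0 0 0;0 -0.4 0 0 0 0 0;0 -0.7 0 0 0 0 0;0 -1 0 0 0 0 0;0 -1.3 0 0 0 0 0;0 -1.5 0 0 0 0 0;0 -1.5 0 0 0 0 0;0 -1.5 0 0 0 0 0;0 -1.2 0 0 0 0 0;0 -0.7 0 0 0 0 0;0 -0.3 0 0 0 0 0;0 0 0 0 0 0 0")

```text
time: 27.52
tool_pos: [0.6159, 0.0119, 0.2303]
ee_rot: [-0.002, 1.118, 0.065]
wrist_force: [-0.2, 0.4, -3.2]
width: 0.0114
```

Run:
```python
from h import *
P,R,o=pose(); print(P,o["width"],o["time"],o["wrist_force"],o["joint_positions"])
w=grab("wrist","w20")
# target: over mat, jaw dir = mat yaw
print(*delta(P,R,[.4756,.347,.22],down(-.124)))
T=camera_params("top");print(proj(T,[.4756,.347,.003]))
```

```text
[0.6159 0.0119 0.2303] 0.011387494266219784 27.5167 [-0.1941  0.3987 -3.2443] [-0.1151 -0.0829  1.5957  0.0848  1.1831 -0.1959]
[ -4.2528  34.365  -11.0357] [ 0.1872  0.4519 -0.0424] [  1.0331  31.5152 -18.0707]
[[150.8006 238.5707]]
```

View pics/w20.png

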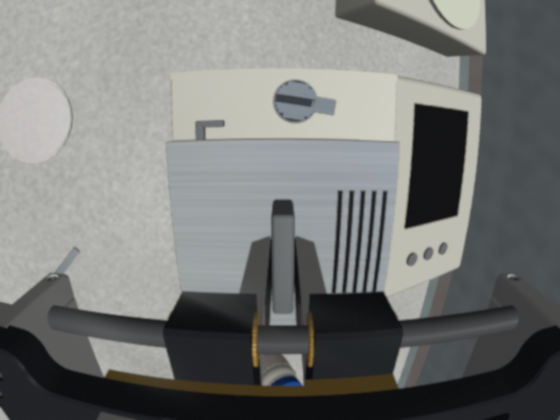

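step_arm(motion="0 -0.09 0.7 -0.22 0 0 0;0 -0.2 1.6 -0.51 0 0 0;0 -0.3 2.4 -0.77 0 0 0;0 -0.36 2.9 -0.93 0 0 0;0 -0.4 3.2 -1.03 0 0 0;0 -0.41 3.3 -1.06 0 0 0;0 -0.41 3.3 -1.06 0 0 0;0 -0.41 3.3 -1.06 0 0 0;0 -0.4 3.2 -1.03 0 0 0;0 -0.37 3.0 -0.96 0 0 0;0 -0.32 2.6 -0.83 0 0 0;0 -0.27 2.2 -0.71 0 0 0;0 -0.2 1.6 -0.51 0 0 0;0 -0.13 1.07 -0.35 0 0 0")

```text
time: 28.73
tool_pos: [0.4738, 0.3494, 0.2176]
ee_rot: [-0.001, 1.122, 0.068]
wrist_force: [0.4, -1.1, -3.4]
width: 0.0114
```

step_arm(motion="0 0 0 0 0.02 0.05 -0.005;0 0 0 0 0.0312 0.0753 -0.0071;0 0 0 0 0.0312 0.0753 -0.0071;0 0 0 0 0.0312 0.0753 -0.0071;0 0 0 0 0.0312 0.0753 -0.0071;0 0 0 0 0.0312 0.0753 -0.0071;0 0 0 0 0.011 0.0253 -0.002;0 0 0 0 0 0 0;0 0 0 0 0 0 0")

```text
time: 29.48
tool_pos: [0.4758, 0.3469, 0.2184]
ee_rot: [-2.414, 1.569, -2.538]
wrist_force: [-0.3, 0.8, -3.0]
width: 0.0118
```

Run:
```python
from h import *
P,R,o=pose(); print(P,o["width"],o["time"],o["wrist_force"],R[:,0],np.arctan2(R[1,2],R[0,2]),o["joint_positions"])
w=grab("wrist","w21"); s=grab("side","s21"); t=grab("top","t21"); crop(t,90,170,260,290,4.5,"t21c"); crop(s,130,200,310,400,3,"s21c")
print(*delta(P,R,[.4756,.347,.12],down(-.124)))
```

```text
[0.4758 0.3469 0.2184] 0.011764614106171137 29.4833 [-0.2535  0.8168 -3.0345] [-0.0011 -0.0008 -1.    ] -0.12415583900979166 [ 0.5338  0.1762  1.2834 -0.0001  1.6834  0.6579]
[ 9.8405  0.0143 -0.0138] [-0.0002 -0.001   0.0009] [ 9.8405  0.0053 -0.0239]
```

View pics/w21.png

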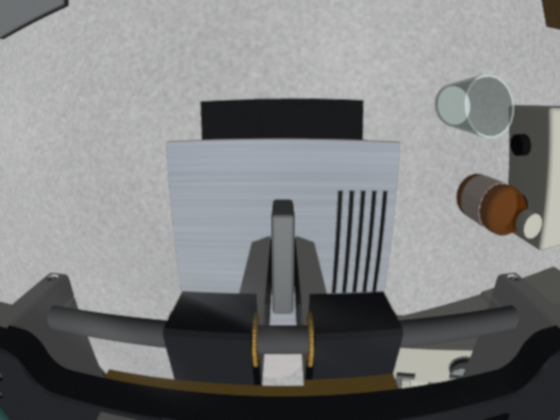

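View pics/s21c.png

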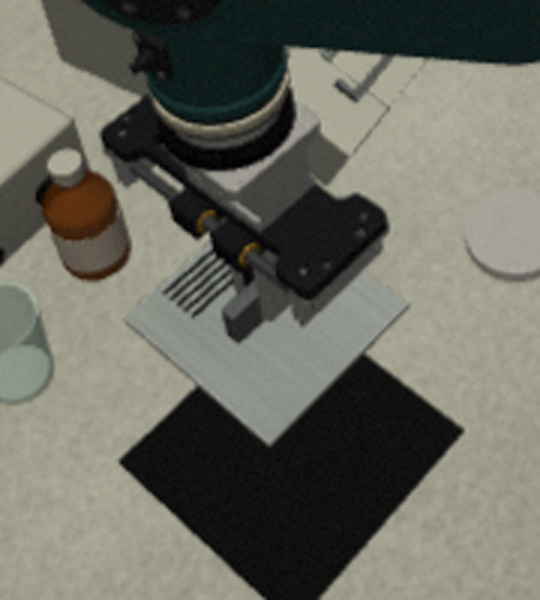

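Run:
```python
from h import *
p=camera_params("wrist"); X=onz(p,[(201,101),(282,99.5),(363,100)],.003,True); print(X)
Rm=Rot.from_euler("z",-.124).as_matrix()
print((X-[.4756,.347,0])@Rm)
P,R,o=pose(); Y=onz(p,[(167,142),(283,141),(400,142)],P[2]-.02,True); print((Y-P)@Rm)
T=camera_params("top")
from fit import fit
cv=lambda u,v,x0,y0,k:((u+.5)/k-.5+x0,(v+.5)/k-.5+y0)
m=[(T,(.095,.095,.003),cv(131,71,100,190,6)),(T,(.095,-.095,.003),cv(529,113,100,190,6)),(T,(-.095,.095,.003),cv(73,469,100,190,6)),(T,(-.095,-.095,.003),cv(479,514,100,190,6))]
print(fit(m,[.45,.3,0]))
```

```text
[[0.3925 0.4534 0.003 ]
 [0.486  0.4411 0.003 ]
 [0.5796 0.4314 0.003 ]]
[[-0.0956  0.0953  0.003 ]
 [-0.0013  0.0947  0.003 ]
 [ 0.0928  0.0967  0.003 ]]
[[-0.0664  0.0651 -0.02  ]
 [ 0.0006  0.0643 -0.02  ]
 [ 0.0682  0.0654 -0.02  ]]
(array([ 0.4774,  0.3489, -0.1124]), array([[-0.0803, -0.4797],
       [ 0.3424, -0.4462],
       [-0.2279,  0.6186],
       [-0.0161,  0.293 ]]))
```

step_arm(motion="0 0.4 0.03 0 0 0 0;0 0.9 0.03 0 0 0 0;0 1.4 0 0 0 0 0;0 1.7 0 0 0 0 0;0 1.8 0 0 0 0 0;0 1.8 0 0 0 0 0;0 1.8 0 0 0 0 0;0 1.8 0 0 0 0 0;0 1.7 0 0 0 0 0;0 1.4 0 0 0 0 0;0 1.1 0 0 0 0 0;0 0.8 0 0 0 0 0;0 0.6 0 0 0 0 0;0 0.3 0 0 0 0 0;0 0.2 0 0 0 0 0;0 0 0 0 0 0 0")

```text
time: 30.97
tool_pos: [0.4757, 0.3479, 0.0425]
ee_rot: [2.962, 1.57, 2.838]
wrist_force: [-0.3, 0.6, -3.6]
width: 0.0118
```

step_arm(motion="0 0.15 0 0 0 0 0;0 0.15 0 0 0 0 0;0 0.1 0 0 0 0 0;0 0 0 0 0 0 0")

```text
time: 31.3
tool_pos: [0.4755, 0.3477, 0.0383]
ee_rot: [-2.944, 1.57, -3.068]
wrist_force: [0.7, 0.2, -3.2]
width: 0.0118
```

Run:
```python
from h import *
P,R,o=pose(); print(P,o["width"],o["time"],o["wrist_force"],R[:,0])
s=grab("side","s22"); crop(s,130,260,310,410,4,"s22c")
```

```text
[0.4755 0.3477 0.0383] 0.01175112683483071 31.3 [ 0.6544  0.1955 -3.1988] [-0.0011 -0.0001 -1.    ]
```

View pics/s22c.png

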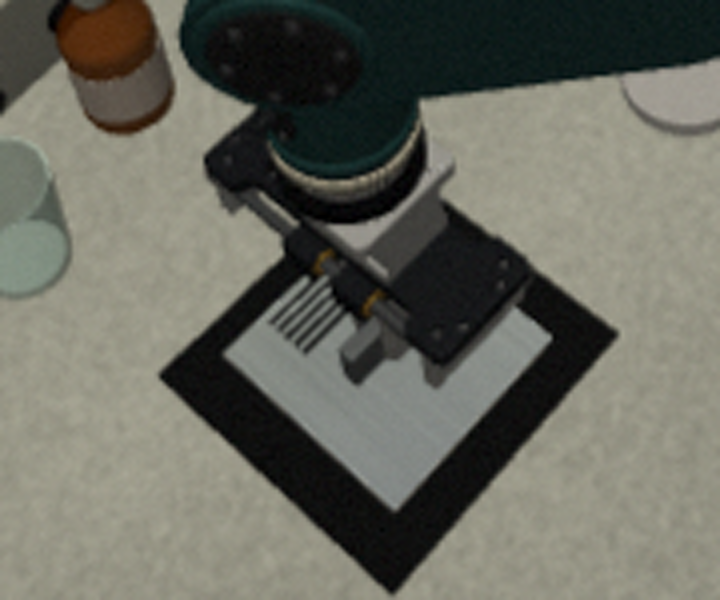

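Centred and still hanging (force −3.2 N). Continue in small steps until the force rises.

step_arm(motion="0 0.12 0 0 0 0 0;0 0.12 0 0 0 0 0;0 0 0 0 0 0 0")

```text
time: 31.6
tool_pos: [0.4753, 0.3476, 0.0356]
ee_rot: [-2.821, 1.569, -2.945]
wrist_force: [-0.1, 1.3, -3.3]
width: 0.0118
```

step_arm(motion="0 0.1 0 0 0 0 0;0 0.05 0 0 0 0 0;0 0 0 0 0 0 0")

```text
time: 31.85
tool_pos: [0.4754, 0.3476, 0.0342]
ee_rot: [-2.826, 1.569, -2.95]
wrist_force: [-0.8, 0.2, -3.1]
width: 0.0116
```

step_arm(motion="0 0.05 0 0 0 0 0;0 0.05 0 0 0 0 0;0 0 0 0 0 0 0")

```text
time: 32.1
tool_pos: [0.4754, 0.3477, 0.0333]
ee_rot: [-2.884, 1.569, -3.008]
wrist_force: [0.1, 0.2, -3.4]
width: 0.0119
```

step_arm(motion="0 0.05 0 0 0 0 0;0 0.05 0 0 0 0 0;0 0 0 0 0 0 0")

```text
time: 32.35
tool_pos: [0.4756, 0.3477, 0.033]
ee_rot: [-3.064, 1.57, 3.096]
wrist_force: [-1.5, -0.5, -0.6]
width: 0.0118
```

step_arm(motion="0 0.05 0 0 0 0 0;0 0 0 0 0 0 0")

```text
time: 32.52
tool_pos: [0.4756, 0.3477, 0.0329]
ee_rot: [3.056, 1.57, 2.932]
wrist_force: [-2.2, -3.6, 4.4]
width: 0.0115
```

Touching down. Release, then retreat.

step_arm(motion="60 0 0 0 0 0 0;60 0 0 0 0 0 0;60 0 0 0 0 0 0;60 0 0 0 0 0 0;60 0 0 0 0 0 0;60 0 0 0 0 0 0;60 0 0 0 0 0 0;60 0 0 0 0 0 0;60 0 0 0 0 0 0;60 0 0 0 0 0 0;60 0 0 0 0 0 0;60 0 0 0 0 0 0;60 0 0 0 0 0 0")

```text
time: 33.6
tool_pos: [0.4755, 0.3477, 0.0319]
ee_rot: [-2.932, 1.57, -3.056]
wrist_force: [0.5, -0.8, -0.1]
width: 0.0566
```

step_arm(motion="60 -0.4 0 0 0 0 0;60 -1 0 0 0 0 0;60 -1.8 0 0 0 0 0;60 -2.4 0 0 0 0 0;60 -2.5 0 0 0 0 0;60 -2.5 0 0 0 0 0;60 -2.5 0 0 0 0 0;60 -2.4 0 0 0 0 0;60 -1.8 0 0 0 0 0;60 -1 0 0 0 0 0;60 -0.4 0 0 0 0 0;60 0 0 0 0 0 0")

```text
time: 34.6
tool_pos: [0.476, 0.3479, 0.2202]
ee_rot: [1.117, 1.57, 0.993]
wrist_force: [0.4, -0.5, 0.5]
width: 0.0564
```

Run:
```python
from h import *
P,R,o=pose(); print(P,o["width"],o["time"],o["wrist_force"])
w=grab("wrist","w23"); s=grab("side","s23"); t=grab("top","t23")
```

```text
[0.476  0.3479 0.2202] 0.056393556169717154 34.6 [ 0.4344 -0.4804  0.4801]
```

View pics/w23.png

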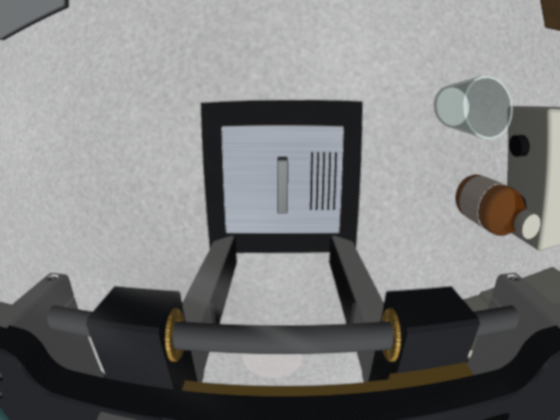

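View pics/s23.png

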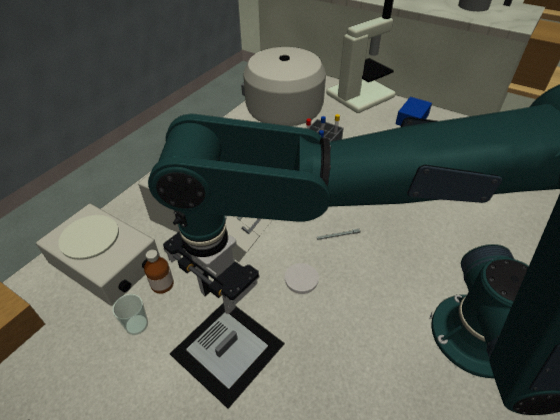

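View pics/t23.png

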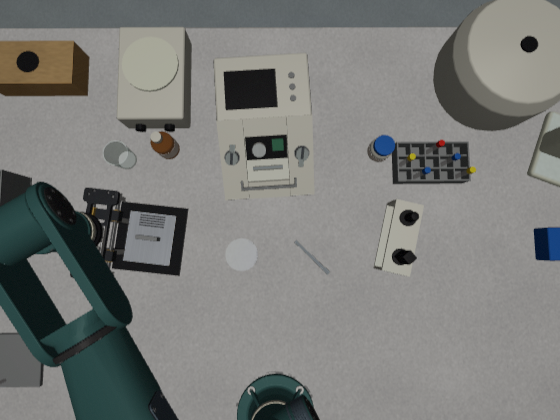

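Run:
```python
from h import *
print(robot.close_job())
```

```text
the job is handed in; nothing more can be done
None
```

The job is done and handed in at about 35 s of the 72 s allowed. Both cams are open, the screwdriver is back in its rack, and the panel lies on the mat. No verdict came back.

- **Cams:** I turned both about 1.45 rad anticlockwise with the screwdriver, against the 1.25 rad needed. This is estimated from wrist pictures and the blade's play in the slot. Both ears were clear of the panel before I moved it, and they stop about 0.1 rad short of the open stop.
- **Screwdriver:** The side, wrist and top pictures show it upright in its own opening, with the round driver beside it undisturbed.
- **Panel:** I set it down until the wrist force showed contact, then released it. It lies flat, fin up, within a few mm of the mat's middle, with an even dark border all round.
- **Bystanders:** In the last top and side pictures the ones in view stand where they did at the start, and the arm is clear of everything.

Two measurements disagreed slightly:
- **Mat centre:** The full fit and the top camera alone differed by about 2 mm. The wrist picture agreed with the full fit to about 1 mm, so I used that.
- **Reader:** Its pose from the two fixed cameras was about 2–3 mm off the wrist-camera fit. I used the wrist fit and corrected the blade by eye at each slot.

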